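# Lay out mower spindle parts for reassembly

### The arm

A 6-joint arm with a two-finger parallel gripper is mounted at the origin on the work surface. World frame = base frame: x ahead of the robot, y to its left, z up, the work surface at z = 0. Lengths are in mm, angles in rad, forces in N, time in s.
With the tool pointing down it reaches from about 350 to 725 mm from the base axis. Payload 6 kg.
Tool frame: the origin (TCP) lies on the mounting face of the last link; the fingertips stand 173 mm ahead of it and the grasp point (between the pads) lies 155 mm ahead of it; z points along the fingers, y is the line along which they close (so a half turn about z gives the same grasp; the last joint's range is limited). The gripper opens to 85 mm and grips with 20 to 120 N. Pads are 22 mm wide; open, the fingers measure 114 mm over their backs; the gripper's body (76 mm by 85 mm) begins 54 mm behind the grasp point. The pads swing forward as they close: fully open they stand 13 mm farther back than shut.
Start: joints at [-0.977, 0.04, 0.085, 0, -1.615, -0.334], TCP at [154.152, -579.854, 404.661] pointing down, gripper open.
Joint ranges: [-2.56, 2.56], [-1.29, 2.01], [-1.08, 1.49], [-3.29, 1.98], [-2.81, -0.18], [-2.99, 2.99]. Speed limits (rad/s): [2.57, 2.57, 3.01, 3.14, 3.14, 3.14].

### API

Orientations are given as [roll, pitch, yaw] about the fixed x, y, z axes, in that order (R = Rz(yaw) Ry(pitch) Rx(roll)).
In Python, from workcell import ctrl gives the robot as it stands. The module is installed in compiled form; this text tells all that it offers.
- The arm moves only by the shell command python3 -m pendant 'ROWS'. ROWS is JSON, a list of rows, each an object of numbers: "fingers": the finger opening in cm, from 0 to 8.54; "tx", "ty", "tz": the shift along the tool's x, y, z in cm; "rx", "ry", "rz": the turn, a rotation vector about the tool's x, y, z in degrees. In form: [{"fingers": .., "tx": .., "ty": .., "tz": .., "rx": .., "ry": .., "rz": ..}, ...]. A call has 1 to 8 rows; each row shifts and turns the commanded pose from where the row before left it, along the tool's axes as they then stand; what a row does not reach is not made up. A row lasts 1/10 s, in which the tool goes at most 50 mm and 8.59 degrees, less where a joint would pass 70% of its speed; a pose out of reach is approached as far as the arm can. A call with a gripper value outside its range is refused whole. The fingers move at their own pace and stop on an object; the grip force is fixed at half the most. Time passes only in rows, so rows that do not move let the fingers close. It gives the time, the measured TCP pose, the force, the opening and the grip force at its end, in the units of the state.
- ctrl.state(): the state, without advancing time (a new reading comes with each control period).
- ctrl.capture(name): name is "scene" or "top"; returns the picture (480x640x3 uint8, red, green, blue); there is no depth.
- ctrl.camera_params(name): a dict with "fov_y" (degrees; the focal length in pixels is half the picture's height over the tangent of half this angle, whatever the lens; pixels are square), "cx", "cy" (the principal point, pixels), "R" (3x3) and "t" (3): a world point X has camera coordinates R X + t. Camera axes: x right, y down, z forward; pixel columns grow to the right and rows downward; lengths in mm; the calibration is good to about 2 mm. A picture is of the moment at which its call begins. camera_params takes no time and is no camera call.
- ctrl.hand_in(): hands the job in; it is judged then, once.
Trained networks look in the newest picture that a camera, given by its name, has taken for a name from the list of things; names that differ only in an ending like _2 or _b are one class to them, and where a whole thing is asked for, a point or a joint stands for the part that bears it (a point fixed in the world has none). Each returns a list of dicts, best first, with "confidence" (0 to 1); they miss things now and then, are a little off and sometimes report something else, mostly with a low value. They report only what shows in the picture. A call takes as long as a camera call. They do not tell look-alikes from the thing itself.
- ctrl.trace(camera, query): "mask" (480x640 bool, what is visible of it) and "uv" ([column, row] in pixels, amid what is visible of it).
- ctrl.mark_of(camera, query): "uv" ([column, row] in pixels: a listed point, or the origin of a listed thing).
The state is a dict: "clock": time; "qpos": joint angles; "qvel": joint speeds; "joint_torque": joint torques, N m; "position": TCP position; "tcp_rot": TCP orientation; "contact_force": force on the tool from outside, world axes, zero at the start; "wrist_torque": the same for the moment, N m; "finger_gap": finger opening in mm; "grip_force": force on a finger pad.
Only numpy, scipy, OpenCV 4.12 (cv2) and the standard library are available. Lean on these libraries where they do the work, as an engineer would, in place of code of your own. Each camera call takes 0.05 s, during which the arm holds its last target. There are 200 camera calls.

### The job

Lay out the loose mower-spindle parts on the black mat, in this order: lay the bearing midway between the grey housing and the red pulley; set the brass nut centred on top of the bearing; stand the white sleeve straight behind the housing; put the green cap, dome up, straight in front of the pulley. Leave a gap of about 20 mm between sleeve and housing and between cap and pulley ('front' is the mat's yellow-striped edge, 'behind' is away from it, square to the mat). Do not shift the amber jar, and leave every part upright where it was put.

Things in the scene. Friction and masses are not known exactly. Their poses are not given: they have to be found in the camera images.
- mat: Black rubber mat lying fixed on the bench, 300 (x) x 340 (y) x 4 mm thick. Origin at the centre of its underside, z up. A yellow stripe runs along its -x edge: that edge is the 'front'; +x is 'behind'. The point midway between housing and pulley is the mat's centre.
- housing: Grey cast spindle housing, too heavy to move: round flange 90 mm across and 10 mm thick with a barrel 58 mm across on it, 45 mm tall in all. Stands on the mat on the mat's y axis, 105 mm to one side of its centre (either side). Origin at the centre of its underside, which rests on the mat's top; axes parallel to the mat's.
- pulley: Red belt pulley, too heavy to move, 90 mm across, 30 mm tall, lying flat on the mat on its y axis, 105 mm from its centre on the other side from the housing. Origin at the centre of its underside, which rests on the mat's top; axes parallel to the mat's.
- bearing: Steel ball bearing with a black seal ring, 52 mm across, 15 mm thick, about 0.13 kg, lying flat and loose on the bench beside the mat. Origin at the centre of its underside, z up. Its top is flat and firm to carry the nut.
- nut: Brass-coloured hexagon locknut with a blue insert, 36 mm across flats (42 mm across corners), hexagon 20 mm tall (23 mm with the insert), 0.11 kg, loose on the bench. Origin at the centre of its underside, z up; pairs of parallel flats face its x axis and the directions 60 and 120 degrees from it about z.
- sleeve: White nylon spacer sleeve with a dark bore, standing upright and loose on the bench, 34 mm across, 40 mm tall, about 0.04 kg. Origin at the centre of its underside, z up.
- cap: Green plastic dust cap, domed top, 48 mm across, straight wall to 18 mm, 26 mm tall in all, 0.04 kg, loose on the bench dome up. Origin at the centre of its underside, z up.
- jar: Closed amber glass jar with an orange lid, a bystander standing loose on the bench near the parts, 56 mm across, 55 mm tall. Origin at the centre of its underside. Leave it where it is.
Mind the look-alikes: they are no part of the job. What is meant by the nut is not pink, and is the larger of those in its own colour.

How it is judged (in metres and radians):
On the way, in this order (a step that is already met when the one before it is completed fails the run):
1. the bearing lies released midway between housing and pulley (x of bearing in the frame of mat between -0.015 and 0.015 m and y of bearing in the frame of mat between -0.015 and 0.015 m and z of bearing in the frame of mat between 0.001 and 0.007 m and angle between bearing's own z axis and vertical below 0.12 rad and linear speed of bearing below 0.02 m/s and contact force between the fingers and bearing below 0.3 N), for 0.2 s.
2. the nut stands released on the bearing (horizontal distance between nut and bearing below 0.01 m and z of nut in the frame of bearing between 0.012 and 0.018 m and angle between nut's own z axis and vertical below 0.12 rad and linear speed of nut below 0.02 m/s and contact force between the fingers and nut below 0.3 N), for 0.2 s.
3. the sleeve stands released behind the housing (x of sleeve in the frame of housing between 0.07 and 0.096 m and y of sleeve in the frame of housing between -0.015 and 0.015 m and z of sleeve in the frame of housing between -0.003 and 0.003 m and angle between sleeve's own z axis and vertical below 0.12 rad and linear speed of sleeve below 0.02 m/s and contact force between the fingers and sleeve below 0.3 N), for 0.2 s.
4. the cap lies released in front of the pulley (x of cap in the frame of pulley between -0.103 and -0.077 m and y of cap in the frame of pulley between -0.015 and 0.015 m and z of cap in the frame of pulley between -0.003 and 0.003 m and angle between cap's own z axis and vertical below 0.12 rad and linear speed of cap below 0.02 m/s and contact force between the fingers and cap below 0.3 N), for 0.2 s.
At the end, for the whole second after the job is handed in: Bearing at the midpoint within 15 mm along each mat axis; nut on it, centred within 10 mm; sleeve centre 70-96 mm behind housing centre, cap centre 77-103 mm in front of pulley centre, each within 15 mm sideways; all on the mat or bearing, upright within 0.12 rad, released, at rest (all of step 1 and all of step 2 and all of step 3 and all of step 4); the robot touches nothing.
It fails at once if the amber jar is shifted by more than 20 mm (distance of jar from where it was at the start of the episode above 0.02 m).
It also fails if it takes over 109 s, if anything falls off the work surface, if the arm or the gripper's body presses on something with over 40 N, if the wrist force passes 120 N, or if a joint passes its speed limit or range.

## Working session

There is one attempt and no reset: what is moved stays moved. The work goes in short steps, Python scripts to look and compute and a shell command to move; the robot and the scene stay as the last step left them, time stands still between calls to the robot, and variables do not carry over. Pictures are saved under pics/ and viewed, at most 14 in all, crops included, and the job is handed in when it is done.

```bash
mkdir -p pics; ls; python3 - <<'E'
from workcell import ctrl
import cv2
for n in("scene","top"):
    im=ctrl.capture(n); cv2.imwrite(f"pics/{n}0.png",im[:,:,::-1]); print(n,ctrl.camera_params(n))
print(ctrl.state())
E
```

```text
pics
scene {'fov_y': 47.27244852584212, 'cx': 318.58847417066653, 'cy': 245.62198961515526, 'R': array([[-0.59094673,  0.80666757, -0.00833069],
       [ 0.54993632,  0.39527281, -0.73575094],
       [-0.59021353, -0.43937096, -0.67720097]]), 't': array([ 291.350917  , -240.98159872, 1517.77149799])}
top {'fov_y': 57.43601330681058, 'cx': 318.2163907557307, 'cy': 235.9993698229511, 'R': array([[ 0.04668509, -0.99890529, -0.00295414],
       [-0.9729578 , -0.04480227, -0.22659629],
       [ 0.22621588,  0.01345292, -0.97398429]]), 't': array([ -13.35448279,  517.25908728, 1054.90015674])}
{'clock': 0.1, 'qpos': array([-9.77331669e-01,  4.07477687e-02,  8.39055730e-02, -4.21396447e-04,
       -1.61548853e+00, -3.33739462e-01]), 'qvel': array([ 0.00097576, -0.00093597,  0.00145183,  0.00031211, -0.0007218 ,
       -0.00156452]), 'joint_torque': array([-5.21199312e-03, -3.69345117e+01,  3.48280048e+01,  6.95180833e+00,
       -4.59316638e-03,  4.13152009e-06]), 'position': array([ 154.19982989, -579.82594625,  403.77537153]), 'tcp_rot': array([ 3.14000500e+00, -1.04861117e-04, -2.88184887e+00]), 'contact_force': array([-0.13450806, -0.29277117, -0.30716321]), 'wrist_torque': array([-0.04156891, -0.00277578, -0.01026752]), 'grip_force': 0.0, 'finger_gap': 85.14612813830456}
```

View pics/scene0.png

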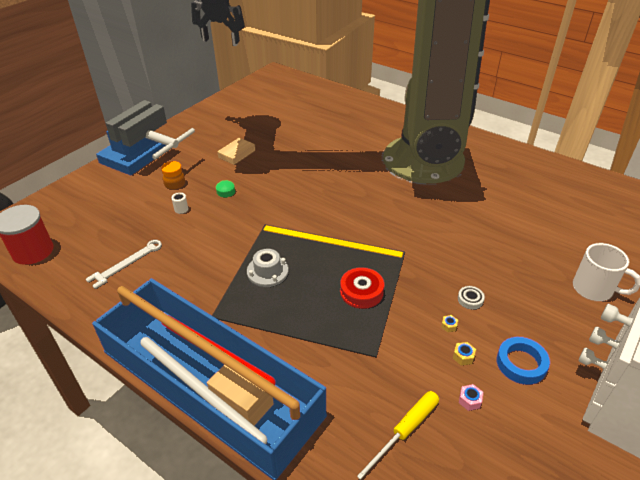

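View pics/top0.png

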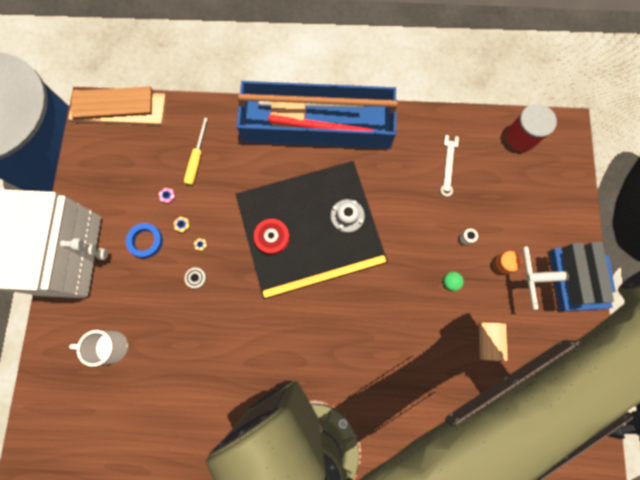

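The scene view shows the bearing at (471,297), the brass nuts at (464,352), which is larger, and (450,322), the pink nut at (471,397), the sleeve at (180,203), the cap at (225,188) and the jar at (173,175). In the top view the bearing is at (195,278), the large nut at (181,225), the sleeve at (470,237), the cap at (454,281) and the jar at (507,262).

```bash
cat >h.py <<'E'
import numpy as np,cv2
from workcell import ctrl
CP={n:ctrl.camera_params(n) for n in("scene","top")}
def K(n):
    p=CP[n];f=240/np.tan(np.radians(p["fov_y"]/2));return np.array([[f,0,p["cx"]],[0,f,p["cy"]],[0,0,1]])
def P(n): return K(n)@np.c_[CP[n]["R"],CP[n]["t"]]
def proj(n,X): q=P(n)@np.append(X,1);return q[:2]/q[2]
def tri(a,b):
    X=cv2.triangulatePoints(P("scene"),P("top"),np.array(a,float),np.array(b,float))[:,0];X=X[:3]/X[3]
    return X,np.hypot(*(proj("scene",X)-a)),np.hypot(*(proj("top",X)-b))
def onz(n,uv,z):
    p=CP[n];d=p["R"].T@np.linalg.inv(K(n))@[*uv,1];c=-p["R"].T@p["t"];return (c+d*(z-c[2])/d[2])
E
python3 - <<'E'
from h import *
np.set_printoptions(precision=1,suppress=True)
for n in CP: ctrl.capture(n)
for q in "mat housing pulley bearing nut sleeve cap jar".split():
    m={n:[d for d in ctrl.mark_of(n,q) if d["confidence"]>.3] for n in CP}
    t={n:[d for d in ctrl.trace(n,q) if d["confidence"]>.3] for n in CP}
    for n in CP:
        print(q,n,[(np.array(d["uv"]),round(d["confidence"],2)) for d in m[n]],"tr",[(np.array(d["uv"]),d["mask"].sum(),round(d["confidence"],2)) for d in t[n]])
    for k,M in(("mark",m),("tr",t)):
        for a in M["scene"]:
            for b in M["top"]:
                X,e,f=tri(a["uv"],b["uv"])
                if e+f<6: print("   ",k,X,round(e,1),round(f,1))
    if q=="mat":
        for n in CP:
            c,_=cv2.findContours(t[n][0]["mask"].astype(np.uint8),0,1);c=max(c,key=cv2.contourArea)
            a=cv2.approxPolyDP(cv2.convexHull(c),6,True)[:,0];print([onz(n,u,4) for u in a])
E
```

```text
mat scene [(array([316.3, 280.8]), 0.76)] tr [(array([316.3, 294. ]), np.int64(13872), 0.55)]
mat top [(array([310. , 224.7]), 0.67)] tr [(array([308.7, 227.5]), np.int64(12113), 0.74), (array([270. , 234.9]), np.int64(959), 0.69)]
    mark [557.2  38.1   8.1] 1.2 1.4
    tr [559.8  40.9 -29.5] 0.6 0.7
[array([ 476.6, -170.5,    4. ]), array([366.7, 143.3,   4. ]), array([645.3, 242.6,   4. ]), array([750. , -72.8,   4. ])]
[array([751.7, -75.2,   4. ]), array([ 468.2, -173. ,    4. ]), array([359. , 146.5,   4. ]), array([640.6, 241.9,   4. ])]
housing scene [(array([266.8, 271.6]), 0.7)] tr [(array([268.6, 269.4]), np.int64(1260), 0.75)]
housing top [(array([343.7, 217. ]), 0.76)] tr [(array([345.9, 214.7]), np.int64(847), 0.95)]
    mark [591.1 -61.6   3.1] 2.4 3.0
    tr [591.3 -61.2  11.3] 0.3 0.4
pulley scene [(array([361. , 290.3]), 0.67)] tr [(array([359.7, 286.8]), np.int64(1532), 0.94)]
pulley top [(array([272. , 238.7]), 0.78)] tr [(array([272.1, 234.3]), np.int64(945), 0.89), (array([346. , 215.9]), np.int64(883), 0.69)]
    mark [518.8 131.8   3.4] 0.9 1.2
    tr [526.2 
[... 1076 characters left out ...]
mark [ 547.9 -387.6   -7.2] 1.3 1.9
    tr [ 548.  -382.3   23.7] 1.2 1.7
cap scene [(array([224.9, 191.4]), 0.64)] tr [(array([226.7, 187.9]), np.int64(280), 0.68)]
cap top [(array([270.3, 237.5]), 0.72), (array([452.1, 281. ]), 0.59)] tr [(array([452.6, 280.4]), np.int64(288), 0.66), (array([468.3, 236.4]), np.int64(181), 0.6)]
    mark [ 428.1 -346.9   -3.5] 0.5 0.7
    tr [ 426.3 -342.3    9.1] 0.2 0.3
jar scene [(array([174.3, 184.3]), 0.62), (array([464.2, 360.1]), 0.34)] tr [(array([169.2, 176.3]), np.int64(570), 0.78)]
jar top [(array([502.8, 260.6]), 0.85)] tr [(array([508.9, 257.5]), np.int64(480), 0.68)]
    mark [ 485.5 -477.9   -1.6] 0.6 1.0
    tr [ 490.1 -484.4   23.8] 0.4 0.6
```

```bash
cat >>h.py <<'E'
from scipy.optimize import least_squares
S=4
def circ(r,z,n=48,yaw=0): a=np.arange(n)*2*np.pi/n+yaw;return np.c_[r*np.cos(a),r*np.sin(a),0*a+z]
SH=dict(bearing=np.r_[circ(26,0),circ(26,15)],sleeve=np.r_[circ(17,0),circ(17,40)],
 cap=np.r_[circ(24,0),circ(24,18),circ(18,23.5),circ(10,25.5),[[0,0,26]]],jar=np.r_[circ(28,0),circ(28,55)],
 pulley=np.r_[circ(45,0),circ(45,30)],housing=np.r_[circ(45,0),circ(45,10),circ(29,10),circ(29,45)])
def nutpts(yaw): return np.r_[circ(20.8,0,6,yaw+np.pi/6),circ(20.8,20,6,yaw+np.pi/6),circ(13,23)]
def hull(n,pts): 
    q=np.array([proj(n,p) for p in pts]);return cv2.convexHull(q.astype(np.float32))[:,0]
def cen(h): m=cv2.moments(h.astype(np.float32));return np.array([m["m10"],m["m01"]])/m["m00"]
def seg(img,q,uv,rad):
    big=cv2.resize(img,None,fx=S,fy=S,interpolation=cv2.INTER_CUBIC);hsv=cv2.cvtColor(big,cv2.COLOR_RGB2HSV)
    h,s,v=[hsv[...,i].astype(int) for i in range(3)]
    m={"bearing":(s<70)&(v>75),"sleeve":(s<70)&(v>75),"housing":(s<80)&(v>95),"cap":(h>40)&(h<85)&(s>100),
       "pulley":((h<6)|(h>174))&(s>150)&(v>70),"nut":((h>20)&(h<38)&(s>110)&(v>90))|((h>95)&(h<130)&(s>80)),
       "jar":(h>7)&(h<22)&(s>190)&(v>110)}[q]
    c=np.zeros(m.shape,np.uint8);cv2.circle(c,(int(uv[0]*S+1.5),int(uv[1]*S+1.5)),rad*S,1,-1)
    m=(m&(c>0)).astype(np.uint8);m=cv2.morphologyEx(m,cv2.MORPH_OPEN,np.ones((3,3),np.uint8))
    return (cv2.convexHull(cv2.findNonZero(m))[:,0]-1.5)/S
def fit(pts,hs,x0,z=None):
    c={n:cen(hs[n]) for n in hs}
    g=lambda x:np.r_[x[:2],x[2] if z is None else z]
    f=lambda x:np.concatenate([cen(hull(n,pts+g(x)))-c[n] for n in hs])
    r=least_squares(f,x0 if z is None else x0[:2]);return g(r.x),r.fun
def area(h): return cv2.contourArea(h.astype(np.float32))
E
python3 - <<'E'
from h import *
np.set_printoptions(precision=1,suppress=True)
I={n:ctrl.capture(n) for n in CP}
T=dict(bearing=((470,297),(195,277),17),nut=((464,352),(181,225),13),sleeve=((180,203),(470,237),14),cap=((226,188),(453,281),14),
 jar=((173,175),(508,262),16),housing=((267,267),(347,215),25),pulley=((361,287),(271,236),26))
vis=[]
for q,(a,b,r) in T.items():
    hs={n:seg(I[n],q,u,r) for n,u in(("scene",a),("top",b))}
    x0=tri(a,b)[0]; x0[2]=0
    P0=nutpts(0) if q=="nut" else SH[q]
    z=4. if q in("housing","pulley") else 0.
    X,e=fit(P0,hs,x0); Y,e2=fit(P0,hs,x0,z)
    print(q,"free",X,e,"fixz",Y,e2,"area",[(area(hs[n]),area(hull(n,P0+Y))) for n in hs])
    for n in hs:
        print("   ",n,fit(P0,{n:hs[n]},x0,z)[0])
    for n,u in(("scene",a),("top",b)):
        c=np.array(u)-30;im=cv2.resize(I[n][c[1]:c[1]+60,c[0]:c[0]+60],(200,200),interpolation=cv2.INTER_NEAREST)[:,:,::-1].copy();k=200/60
        for hh,col in((hs[n],(255,255,0)),(hull(n,P0+Y),(255,0,255))): cv2.polylines(im,[((hh-c+.5)*k).astype(np.int32)],True,col,1)
        vis.append(im)
cv2.imwrite("pics/v.png",np.vstack([np.hstack(vis[:4]),np.hstack(vis[4:8]),np.hstack(vis[10:14])]))
# mat corners
for n in CP:
    hsv=cv2.cvtColor(I[n],cv2.COLOR_RGB2HSV);m=((hsv[...,2]<70)&(hsv[...,1]<60))|((hsv[...,0]>22)&(hsv[...,0]<36)&(hsv[...,1]>180))
    m=cv2.morphologyEx(m.astype(np.uint8),cv2.MORPH_CLOSE,np.ones((5,5)));_,L=cv2.connectedComponents(m)
    u=(290,225) if n=="top" else (310,290)
    c,_=cv2.findContours((L==L[u[1],u[0]]).astype(np.uint8),0,1);c=cv2.convexHull(max(c,key=cv2.contourArea))
    a=cv2.approxPolyDP(c,5,True)[:,0];w=np.array([onz(n,x,4)[:2] for x in a]);print(n,a.tolist(),w.tolist(),w.mean(0),cv2.minAreaRect(np.array([onz(n,x,4)[:2] for x in c[:,0]],np.float32)))
E
```

```text
bearing free [404.9 326.1   0. ] [ 0.8 -0.4  0.7 -0.7] fixz [405.2 325.8   0. ] [ 0.6 -0.4  0.8 -0.7] area [(483.125, 506.0722717330791), (338.46875, 344.8630484431051)]
    scene [407.  325.2   0. ]
    top [403.1 327.7   0. ]
nut free [542.5 376.3   0. ] [0.7 1.5 0.4 0.6] fixz [542.1 375.5   0. ] [0.4 1.1 0.7 0.8] area [(292.78125, 416.3476636921987), (134.21875, 197.97116682247724)]
    scene [544.  373.9   0. ]
    top [544.  377.5   0. ]
sleeve free [ 545.6 -385.2    0. ] [ 0.3 -0.7  0.4 -0.7] fixz [ 544.8 -384.3    0. ] [ 0.8 -0.7  0.1 -0.4] area [(263.5625, 277.80434362310916), (202.6875, 207.61835477757268)]
    scene [ 547.9 -383.8    0. ]
    top [ 543.6 -384.1    0. ]
cap free [ 427.4 -344.1    0. ] [ 0.6 -0.7  0.2 -0.7] fixz [ 427.5 -343.9    0. ] [ 0.6 -0.6  0.1 -0.7] area [(267.5, 274.17735651216935), (301.03125, 309.08363030618057)]
    scene [ 430.3 -343.4    0. ]
    top [ 425.6 -343.5    0. ]
jar free [ 478.6 -482.6    0. ] [ 0.7  0.8  0.4 -0.1] fixz [ 478.4 -482.9    0. ] [0.7 0.7 0.6 0. ] area [(444.9375, 602.9359590380918), (270.28125, 580.6055385142099)]
    sce
[... 476 characters left out ...]
  4. ]
    top [520.9 135.3   4. ]
scene [[266, 225], [404, 253], [375, 356], [213, 315]] [[475.225674903915, -168.56696202754028], [368.24767502781185, 146.7435347675446], [645.2717832582534, 242.61712963855155], [751.1546837111003, -74.47487781935718]] [560.   36.6] ((560.4818115234375, 36.50123596191406), (297.452392578125, 336.4060974121094), 19.23136329650879)
top [[352, 163], [382, 253], [262, 288], [237, 195]] [[742.6780882786917, -72.71351938824232], [491.7733110842198, -159.50616570234988], [384.6493207526877, 151.06548652005358], [634.9469590925801, 238.62805106159922]] [563.5  39.4] ((564.5365600585938, 39.52693176269531), (269.2721862792969, 332.0375671386719), 19.10782241821289)
```

View pics/v.png

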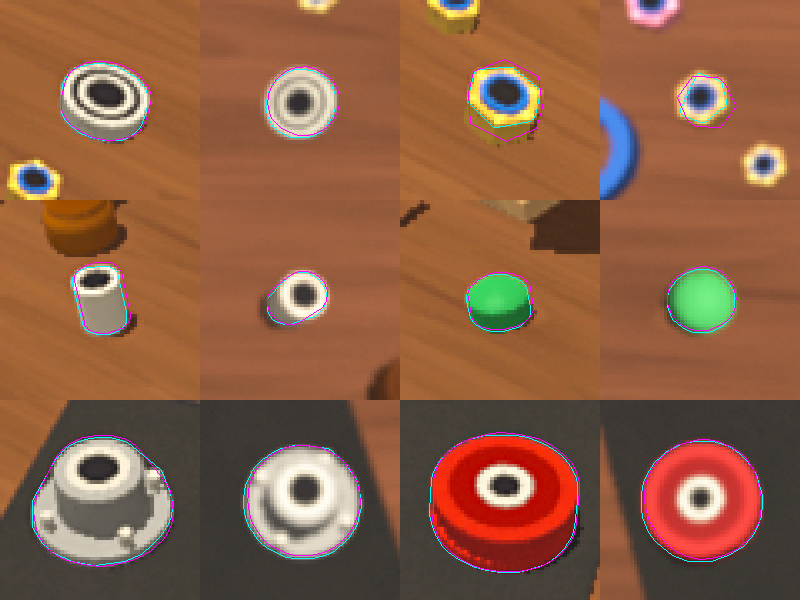

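```bash
sed -i 's/r=least_squares(f,x0 if z is None else x0\[:2\])/r=least_squares(f,x0 if z is None else x0[:2],x_scale=100,diff_step=1e-3)/; s/x0\[:2\]);return/&/' h.py
python3 - <<'E'
s=open('h.py').read()
s=s.replace("r=least_squares(f,x0 if z is None else x0[:2],x_scale=100,diff_step=1e-3);return g(r.x)","o=np.array(x0,float)[:3 if z is None else 2]-500;r=least_squares(lambda d:f(d+o),np.full(len(o),500.),diff_step=1e-3);r.x=r.x+o;return g(r.x)")
s=s.replace("((h>20)&(h<38)&(s>110)&(v>90))","((h>=17)&(h<40)&(s>50)&(v>50))")
open('h.py','w').write(s)
E
cat > m.py <<'E'
from h import *
np.set_printoptions(precision=1,suppress=True)
def measure(T,out):
    I={n:ctrl.capture(n) for n in CP};vis=[];R={}
    for q,(a,b,r) in T.items():
        hs={n:seg(I[n],q,u,r) for n,u in(("scene",a),("top",b))}
        x0=tri(a,b)[0]; x0[2]=0
        P0=nutpts(0) if q=="nut" else SH[q]
        z=4. if q in("housing","pulley") else 0.
        X,e=fit(P0,hs,x0); Y,e2=fit(P0,hs,x0,z);R[q]=Y
        if q=="nut":
            def iou(y):
                s=0
                for n in hs:
                    h2=hull(n,nutpts(y)+Y).astype(np.float32);A,_=cv2.intersectConvexConvex(h2,hs[n].astype(np.float32));s+=A/(area(h2)+area(hs[n])-A)
                return s/2
            ys=np.radians(np.arange(0,60,5));v=[iou(y) for y in ys];print("nut yaw iou",np.degrees(ys),np.round(v,3));P0=nutpts(ys[np.argmax(v)])
        print(q,"free",X,e,"fixz",Y,e2,"area",[round(area(hs[n])/area(hull(n,P0+Y)),2) for n in hs],[fit(P0,{n:hs[n]},x0,z)[0][:2] for n in hs])
        for n,u in(("scene",a),("top",b)):
            c=np.array(u,int)-30;im=cv2.resize(I[n][c[1]:c[1]+60,c[0]:c[0]+60],(200,200),interpolation=cv2.INTER_NEAREST)[:,:,::-1].copy();k=200/60
            for hh,col in((hs[n],(255,255,0)),(hull(n,P0+Y),(255,0,255))): cv2.polylines(im,[((hh-c+.5)*k).astype(np.int32)],True,col,1)
            vis.append(im)
    while len(vis)%4: vis.append(vis[-1]*0)
    cv2.imwrite(out,np.vstack([np.hstack(vis[i:i+4]) for i in range(0,len(vis),4)]));return R
E
python3 - <<'E'
from m import *
measure(dict(nut=((464,352),(181,225),13),bearing=((470,297),(195,277),17),sleeve=((180,203),(470,237),14),cap=((226,188),(453,281),14),
 jar=((173,175),(508,262),16),housing=((267,267),(347,215),25),pulley=((361,287),(271,236),26)),"pics/w.png")
im=cv2.imread("pics/w.png");cv2.imwrite("pics/w1.png",cv2.resize(im[:200,:400],(800,400)))
E
```

```text
nut yaw iou [ 0.  5. 10. 15. 20. 25. 30. 35. 40. 45. 50. 55.] [0.9 0.9 0.8 0.8 0.8 0.8 0.9 0.9 0.9 0.9 0.9 0.9]
nut free [545.4 376.4   0.5] [ 0.8 -0.   1.  -0.4] fixz [545.2 376.4   0. ] [ 0.8  0.1  1.1 -0.3] area [1.05, 0.98] [array([545.9, 375.3]), array([544.2, 379.2])]
bearing free [404.3 326.   -1.7] [ 0.7 -0.   0.9 -0.3] fixz [404.9 326.    0. ] [ 0.8 -0.4  0.7 -0.7] area [0.95, 0.98] [array([406.9, 325.2]), array([403.1, 327.7])]
sleeve free [ 545.2 -386.2   -3.2] [ 0.4  0.1  0.3 -0.3] fixz [ 545.6 -384.6    0. ] [ 0.5 -0.6  0.1 -0.7] area [0.95, 0.97] [array([ 547.9, -383.8]), array([ 543.7, -384.2])]
cap free [ 426.8 -345.6   -3.4] [ 0.5  0.1  0.4 -0.3] fixz [ 427.5 -344.1    0. ] [ 0.6 -0.6  0.2 -0.7] area [0.98, 0.97] [array([ 430.3, -343.4]), array([ 425.6, -343.5])]
jar free [ 479.  -482.     2.2] [ 0.6  0.2  0.5 -0.4] fixz [ 478.7 -483.3    0. ] [ 0.5  0.7  0.6 -0.1] area [0.74, 0.48] [array([ 477.4, -486.7]), array([ 478.4, -481.7])]
housing free [591.3 -65.1   3.5] [ 0.4  0.1  0.5 -0.3] fixz [591.4 -64.9   4. ] [ 0.4 -0.   0.4 -0.4] area [0.98, 1.08] [array([592. , -65.6]), array([590.3, -63.9])]
pulley free [522.2 133.8   2.5] [ 0.6  0.   0.7 -0.3] fixz [522.6 134.    4. ] [ 0.6 -0.3  0.5 -0.6] area [1.0, 1.06] [array([524.1, 133.4]), array([520.9, 135.3])]
```

View pics/w1.png

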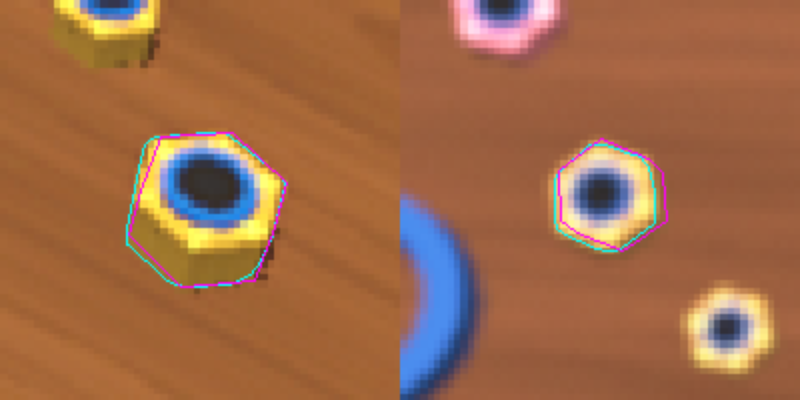

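The overlay matches the large nut in both views, and every fitted height agrees with the bench or the mat. World positions in mm: bearing (405,326), nut (545,376), sleeve (545,-385), cap (427,-344), mat centre (557,34.5) with yaw 19.1°. I'll start moving.

```bash
cat >go.py <<'E'
import sys,numpy as np
from workcell import ctrl
from scipy.spatial.transform import Rotation as Ro
s=ctrl.state();R=Ro.from_euler("xyz",s["tcp_rot"]).as_matrix()
x=list(map(float,sys.argv[1:5]))
T=Ro.from_euler("xyz",[np.pi,0,np.radians(x[3])]).as_matrix()
np.set_printoptions(precision=2,suppress=True)
print("shift cm",R.T@(np.array(x[:3])-s["position"])/10,"rot deg",np.degrees(Ro.from_matrix(R.T@T).as_rotvec()),"in target axes",T.T@(np.array(x[:3])-s["position"])/10)
E
python3 -m pendant '[{"rz":-8.5,"tz":1},{"rz":-8.5,"tz":1},{"rz":-8.5,"tz":1},{"rz":-8.5,"tz":1},{"rz":-8.5,"tz":1},{"rz":-8.5,"tz":1},{"rz":-8.5,"tz":1},{"rz":-8.5,"tz":1}]'
python3 -m pendant '[{"rz":-8.5},{"rz":-8.5},{"rz":-8.5},{"rz":-0.7},{},{}]'
python3 go.py 480 -150 324 -70.9; python3 go.py 405 326 324 -70.9
python3 - <<'E'
from m import *
I={n:ctrl.capture(n) for n in CP}
hs={n:seg(I[n],"nut",u,13) for n,u in(("scene",(464,352)),("top",(181,225)))}
Y=np.array([545.2,376.4,0])
for d in range(0,60,3):
    r=[]
    for n in hs:
        h2=hull(n,nutpts(np.radians(d))+Y);h2=(h2-cen(h2)+cen(hs[n])).astype(np.float32);A,_=cv2.intersectConvexConvex(h2,hs[n].astype(np.float32));r.append(round(A/(area(h2)+area(hs[n])-A),3))
    print(d,r)
E
```

```text
shift cm [-42.54  33.17   8.07] rot deg [  0.01   0.   -94.21] in target axes [-29.96 -44.86   8.07]
shift cm [-47.51  81.1    8.07] rot deg [  0.01   0.   -94.21] in target axes [-77.39 -53.35   8.07]
0 [0.912, 0.899]
3 [0.904, 0.892]
6 [0.898, 0.885]
9 [0.893, 0.88]
12 [0.891, 0.876]
15 [0.891, 0.873]
18 [0.893, 0.872]
21 [0.897, 0.871]
24 [0.903, 0.874]
27 [0.911, 0.879]
30 [0.92, 0.888]
33 [0.929, 0.896]
36 [0.935, 0.903]
39 [0.937, 0.909]
42 [0.937, 0.913]
45 [0.939, 0.918]
48 [0.945, 0.921]
51 [0.945, 0.92]
54 [0.934, 0.914]
57 [0.922, 0.907]schema error: expected keys fingers, tx, ty, tz, rx, ry, rz
schema error: expected keys fingers, tx, ty, tz, rx, ry, rz
```

```bash
python3 -m pendant '[{"fingers":7.4,"tx":0,"ty":0,"tz":1,"rx":0,"ry":0,"rz":-8.5},{"fingers":7.4,"tx":0,"ty":0,"tz":1,"rx":0,"ry":0,"rz":-8.5},{"fingers":7.4,"tx":0,"ty":0,"tz":1,"rx":0,"ry":0,"rz":-8.5},{"fingers":7.4,"tx":0,"ty":0,"tz":1,"rx":0,"ry":0,"rz":-8.5},{"fingers":7.4,"tx":0,"ty":0,"tz":1,"rx":0,"ry":0,"rz":-8.5},{"fingers":7.4,"tx":0,"ty":0,"tz":1,"rx":0,"ry":0,"rz":-8.5},{"fingers":7.4,"tx":0,"ty":0,"tz":1,"rx":0,"ry":0,"rz":-8.5},{"fingers":7.4,"tx":0,"ty":0,"tz":1,"rx":0,"ry":0,"rz":-8.5}]'
python3 -m pendant '[{"fingers":7.4,"tx":0,"ty":0,"tz":0,"rx":0,"ry":0,"rz":-8.5},{"fingers":7.4,"tx":0,"ty":0,"tz":0,"rx":0,"ry":0,"rz":-8.5},{"fingers":7.4,"tx":0,"ty":0,"tz":0,"rx":0,"ry":0,"rz":-8.5},{"fingers":7.4,"tx":0,"ty":0,"tz":0,"rx":0,"ry":0,"rz":-0.7},{"fingers":7.4,"tx":0,"ty":0,"tz":0,"rx":0,"ry":0,"rz":0}]'
python3 go.py 480 -150 324 -70.9; python3 go.py 405 326 324 -70.9
```

```text
clock: 2.9
position: [154.1, -579.8, 324.3]
tcp_rot: [3.142, 0.0, -1.689]
contact_force: [0.1, -0.3, 0.5]
finger_gap: 74.1
grip_force: 0.0
clock: 3.4
position: [154.2, -579.8, 324.7]
tcp_rot: [-3.142, 0.0, -1.241]
contact_force: [-0.7, 0.2, 0.1]
finger_gap: 74.0
grip_force: 0.0
shift cm [-30.12 -44.75   0.07] rot deg [-0.    0.01 -0.21] in target axes [-29.96 -44.86   0.07]
shift cm [-77.58 -53.07   0.08] rot deg [-0.    0.01 -0.21] in target axes [-77.39 -53.34   0.07]
```

```bash
python3 -m pendant '[{"fingers":7.4,"tx":-2.5,"ty":-3.73,"tz":0,"rx":0,"ry":0,"rz":0},{"fingers":7.4,"tx":-2.5,"ty":-3.73,"tz":0,"rx":0,"ry":0,"rz":0},{"fingers":7.4,"tx":-2.5,"ty":-3.73,"tz":0,"rx":0,"ry":0,"rz":0},{"fingers":7.4,"tx":-2.5,"ty":-3.73,"tz":0,"rx":0,"ry":0,"rz":0},{"fingers":7.4,"tx":-2.5,"ty":-3.73,"tz":0,"rx":0,"ry":0,"rz":0},{"fingers":7.4,"tx":-2.5,"ty":-3.73,"tz":0,"rx":0,"ry":0,"rz":0},{"fingers":7.4,"tx":-2.5,"ty":-3.73,"tz":0,"rx":0,"ry":0,"rz":0},{"fingers":7.4,"tx":-2.5,"ty":-3.73,"tz":0,"rx":0,"ry":0,"rz":0}]'
python3 -m pendant '[{"fingers":7.4,"tx":-2.5,"ty":-3.73,"tz":0,"rx":0,"ry":0,"rz":0},{"fingers":7.4,"tx":-2.5,"ty":-3.73,"tz":0,"rx":0,"ry":0,"rz":0},{"fingers":7.4,"tx":-2.5,"ty":-3.73,"tz":0,"rx":0,"ry":0,"rz":0},{"fingers":7.4,"tx":-2.5,"ty":-3.73,"tz":0,"rx":0,"ry":0,"rz":0},{"fingers":7.4,"tx":-4.3,"ty":-0.76,"tz":0,"rx":0,"ry":0,"rz":0},{"fingers":7.4,"tx":-4.3,"ty":-0.76,"tz":0,"rx":0,"ry":0,"rz":0},{"fingers":7.4,"tx":-4.3,"ty":-0.76,"tz":0,"rx":0,"ry":0,"rz":0},{"fingers":7.4,"tx":-4.3,"ty":-0.76,"tz":0,"rx":0,"ry":0,"rz":0}]'
python3 -m pendant '[{"fingers":7.4,"tx":-4.3,"ty":-0.76,"tz":0,"rx":0,"ry":0,"rz":0},{"fingers":7.4,"tx":-4.3,"ty":-0.76,"tz":0,"rx":0,"ry":0,"rz":0},{"fingers":7.4,"tx":-4.3,"ty":-0.76,"tz":0,"rx":0,"ry":0,"rz":0},{"fingers":7.4,"tx":-4.3,"ty":-0.76,"tz":0,"rx":0,"ry":0,"rz":0},{"fingers":7.4,"tx":-4.3,"ty":-0.76,"tz":0,"rx":0,"ry":0,"rz":0},{"fingers":7.4,"tx":0,"ty":0,"tz":0,"rx":0,"ry":0,"rz":0},{"fingers":7.4,"tx":0,"ty":0,"tz":0,"rx":0,"ry":0,"rz":0}]'
python3 go.py 405 326 172 -70.9
```

```text
clock: 4.2
position: [371.4, -291.6, 325.1]
tcp_rot: [-3.141, -0.001, -1.241]
contact_force: [0.5, -0.5, -0.5]
finger_gap: 74.0
grip_force: 0.0
clock: 5.0
position: [450.9, 24.0, 324.9]
tcp_rot: [-3.141, 0.0, -1.241]
contact_force: [-0.0, 0.7, -0.6]
finger_gap: 73.9
grip_force: 0.0
clock: 5.7
position: [416.9, 238.8, 324.6]
tcp_rot: [3.141, -0.0, -1.238]
contact_force: [0.1, 0.0, -0.3]
finger_gap: 74.0
grip_force: 0.0
shift cm [-8.63 -1.73 15.25] rot deg [ 0.03 -0.02 -0.04] in target axes [-8.63 -1.73 15.26]
```

```bash
python3 -m pendant '[{"fingers":7.4,"tx":-2.9,"ty":-0.58,"tz":0,"rx":0,"ry":0,"rz":0},{"fingers":7.4,"tx":-2.9,"ty":-0.58,"tz":0,"rx":0,"ry":0,"rz":0},{"fingers":7.4,"tx":-2.83,"ty":-0.57,"tz":2,"rx":0,"ry":0,"rz":0},{"fingers":7.4,"tx":0,"ty":0,"tz":3,"rx":0,"ry":0,"rz":0},{"fingers":7.4,"tx":0,"ty":0,"tz":3,"rx":0,"ry":0,"rz":0},{"fingers":7.4,"tx":0,"ty":0,"tz":2,"rx":0,"ry":0,"rz":0},{"fingers":7.4,"tx":0,"ty":0,"tz":0,"rx":0,"ry":0,"rz":0}]'
python3 go.py 405 326 172 -70.9
python3 - <<'E'
from workcell import ctrl;import cv2
a=ctrl.capture("scene")[200:350,380:580];b=ctrl.capture("top")[200:350,100:300]
cv2.imwrite("pics/a.png",cv2.resize(cv2.hconcat([a,b])[:,:,::-1],(800,300),interpolation=0))
E
```

```text
clock: 6.4
position: [405.1, 323.4, 221.6]
tcp_rot: [3.137, -0.003, -1.241]
contact_force: [0.4, -1.3, 1.0]
finger_gap: 73.9
grip_force: 0.0
shift cm [-0.26 -0.1   4.96] rot deg [ 0.28 -0.16 -0.21] in target axes [-0.25 -0.07  4.96]
```

View pics/a.png

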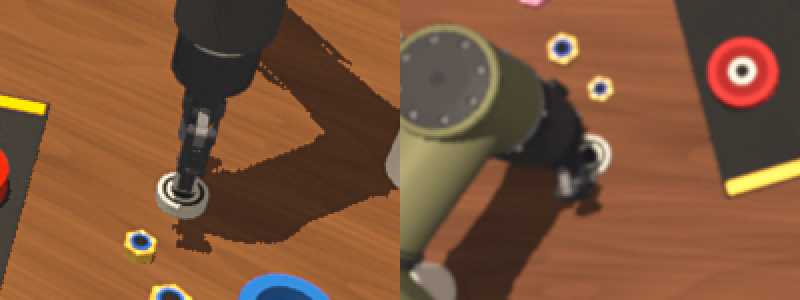

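The gripper hangs centred over the bearing, which sits at about (182,195) in the left crop. Next I descend and grip.

```bash
python3 -m pendant '[{"fingers":7.4,"tx":-0.2,"ty":-0.07,"tz":1.5,"rx":0,"ry":0,"rz":0},{"fingers":7.4,"tx":0,"ty":0,"tz":1.5,"rx":0,"ry":0,"rz":0},{"fingers":7.4,"tx":0,"ty":0,"tz":1,"rx":0,"ry":0,"rz":0},{"fingers":7.4,"tx":0,"ty":0,"tz":0.9,"rx":0,"ry":0,"rz":0},{"fingers":7.4,"tx":0,"ty":0,"tz":0,"rx":0,"ry":0,"rz":0},{"fingers":7.4,"tx":0,"ty":0,"tz":0,"rx":0,"ry":0,"rz":0}]'
python3 -m pendant '[{"fingers":4.5,"tx":0,"ty":0,"tz":0,"rx":0,"ry":0,"rz":0},{"fingers":4.5,"tx":0,"ty":0,"tz":0,"rx":0,"ry":0,"rz":0},{"fingers":4.5,"tx":0,"ty":0,"tz":0,"rx":0,"ry":0,"rz":0},{"fingers":4.5,"tx":0,"ty":0,"tz":0,"rx":0,"ry":0,"rz":0},{"fingers":4.5,"tx":0,"ty":0,"tz":0,"rx":0,"ry":0,"rz":0}]'
python3 go.py 405 326 172 -70.9
```

```text
clock: 7.1
position: [405.4, 327.5, 175.7]
tcp_rot: [3.142, -0.0, -1.238]
contact_force: [-0.5, -0.4, 0.3]
finger_gap: 74.3
grip_force: 0.0
clock: 7.6
position: [405.6, 327.8, 177.1]
tcp_rot: [-3.14, 0.001, -1.237]
contact_force: [-1.1, -0.9, 5.5]
finger_gap: 49.1
grip_force: 62.4
shift cm [0.16 0.12 0.5 ] rot deg [-0.11  0.06  0.  ] in target axes [0.16 0.12 0.51]
```

```bash
python3 -m pendant '[{"fingers":4.5,"tx":0,"ty":0,"tz":-1,"rx":0,"ry":0,"rz":0},{"fingers":4.5,"tx":0,"ty":0,"tz":-2,"rx":0,"ry":0,"rz":0},{"fingers":4.5,"tx":0,"ty":0,"tz":-2,"rx":0,"ry":0,"rz":0},{"fingers":4.5,"tx":0,"ty":0,"tz":-2,"rx":0,"ry":0,"rz":0},{"fingers":4.5,"tx":0,"ty":0,"tz":0,"rx":0,"ry":0,"rz":0},{"fingers":4.5,"tx":0,"ty":0,"tz":0,"rx":0,"ry":0,"rz":0}]'
python3 - <<'E'
from workcell import ctrl;import cv2
a=ctrl.capture("scene")[200:350,380:580];b=ctrl.capture("top")[200:350,100:300]
cv2.imwrite("pics/b.png",cv2.resize(cv2.hconcat([a,b])[:,:,::-1],(800,300),interpolation=0))
E
```

```text
clock: 8.2
position: [405.1, 327.4, 245.4]
tcp_rot: [3.141, 0.001, -1.238]
contact_force: [-0.0, 0.8, -2.6]
finger_gap: 48.9
grip_force: 62.3
```

View pics/b.png

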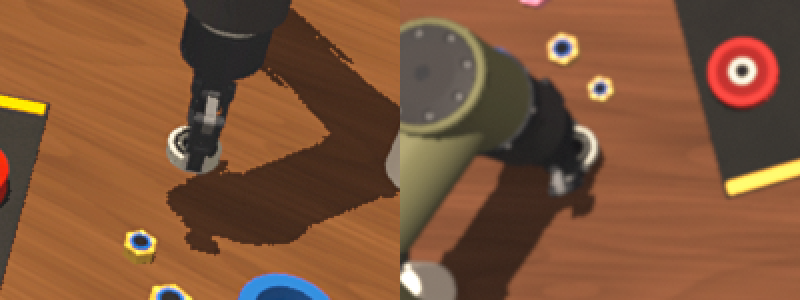

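```bash
python3 - <<'E'
from h import *
np.set_printoptions(precision=1,suppress=True)
I={n:ctrl.capture(n) for n in CP}
s=ctrl.state();p=s["position"];psi=s["tcp_rot"][2];ux=np.array([np.cos(psi),np.sin(psi)]);uy=np.array([np.sin(psi),-np.cos(psi)])
m={n:ctrl.mark_of(n,"bearing")[:2] for n in CP}
t={n:ctrl.trace(n,"bearing")[:2] for n in CP}
print([(n,d["uv"],d["confidence"]) for n in CP for d in m[n]]);print([(n,d["uv"],d["mask"].sum(),d["confidence"]) for n in CP for d in t[n]])
X,e,f=tri(m["scene"][0]["uv"],m["top"][0]["uv"]);print(X,e,f,"tool x,y off",(X-p)[:2]@ux,(X-p)[:2]@uy)
for n,u in(("scene",(476,272)),("top",(192,274))):
    h=seg(I[n],"bearing",u,17);print(n,"seg bbox",h.min(0),h.max(0))
    for d in(0,8,16):
        h2=hull(n,SH["bearing"]+np.r_[p[:2]+d*ux,p[2]-172]);print("  model off",d,h2.min(0),h2.max(0))
E
```

```text
[('scene', [477.4, 275.0], 0.49), ('top', [191.7, 273.7], 0.68)]
[('scene', [469.8, 275.4], np.int64(184), 0.68), ('top', [194.2, 270.0], np.int64(168), 0.73)]
[403.4 323.2  68. ] 1.5057330131819642 1.8971888575790172 tool x,y off 3.1934160319447433 2.836546351169236
scene seg bbox [462.6 256.1] [489.9 286.6]
  model off 0 [464.4 260.2] [492.9 284.4]
  model off 8 [460.4 259.4] [488.7 283.5]
  model off 16 [456.3 258.7] [484.5 282.7]
top seg bbox [178.9 260.9] [198.9 289.4]
  model off 0 [175.4 261.9] [198.4 283.9]
  model off 8 [178.6 261. ] [201.6 282.9]
  model off 16 [181.8 260.1] [204.8 282. ]
```

```bash
python3 go.py 556 37.3 250 -70.9
```

```text
shift cm [32.34 -4.76 -0.46] rot deg [ 0.04 -0.03 -0.02] in target axes [32.34 -4.75 -0.48]
```

```bash
python3 -m pendant '[{"fingers":4.5,"tx":2,"ty":-0.3,"tz":-0.5,"rx":0,"ry":0,"rz":0},{"fingers":4.5,"tx":3.5,"ty":-0.51,"tz":0,"rx":0,"ry":0,"rz":0},{"fingers":4.5,"tx":3.5,"ty":-0.51,"tz":0,"rx":0,"ry":0,"rz":0},{"fingers":4.5,"tx":3.5,"ty":-0.51,"tz":0,"rx":0,"ry":0,"rz":0},{"fingers":4.5,"tx":3.5,"ty":-0.51,"tz":0,"rx":0,"ry":0,"rz":0},{"fingers":4.5,"tx":3.5,"ty":-0.51,"tz":0,"rx":0,"ry":0,"rz":0},{"fingers":4.5,"tx":3.5,"ty":-0.51,"tz":0,"rx":0,"ry":0,"rz":0},{"fingers":4.5,"tx":3.5,"ty":-0.51,"tz":0,"rx":0,"ry":0,"rz":0}]'
python3 -m pendant '[{"fingers":4.5,"tx":3.5,"ty":-0.51,"tz":0,"rx":0,"ry":0,"rz":0},{"fingers":4.5,"tx":2.3,"ty":-0.38,"tz":0,"rx":0,"ry":0,"rz":0},{"fingers":4.5,"tx":0,"ty":0,"tz":0,"rx":0,"ry":0,"rz":0},{"fingers":4.5,"tx":0,"ty":0,"tz":0,"rx":0,"ry":0,"rz":0}]'
python3 go.py 556 37.3 180 -70.9
```

```text
clock: 9.4
position: [529.0, 88.3, 250.7]
tcp_rot: [-3.141, 0.0, -1.238]
contact_force: [1.1, 0.0, -1.2]
finger_gap: 49.1
grip_force: 62.3
clock: 9.8
position: [555.9, 37.4, 250.3]
tcp_rot: [3.141, 0.0, -1.239]
contact_force: [-0.2, -0.3, -1.2]
finger_gap: 49.0
grip_force: 62.3
shift cm [ 0.02 -0.01  7.03] rot deg [ 0.04  0.02 -0.09] in target axes [ 0.02 -0.01  7.03]
```

```bash
python3 -m pendant '[{"fingers":4.5,"tx":0,"ty":0,"tz":2.5,"rx":0,"ry":0,"rz":0},{"fingers":4.5,"tx":0,"ty":0,"tz":2.5,"rx":0,"ry":0,"rz":0},{"fingers":4.5,"tx":0,"ty":0,"tz":1,"rx":0,"ry":0,"rz":0},{"fingers":4.5,"tx":0,"ty":0,"tz":0.6,"rx":0,"ry":0,"rz":0},{"fingers":4.5,"tx":0,"ty":0,"tz":0.3,"rx":0,"ry":0,"rz":0},{"fingers":4.5,"tx":0,"ty":0,"tz":0.1,"rx":0,"ry":0,"rz":0},{"fingers":4.5,"tx":0,"ty":0,"tz":0,"rx":0,"ry":0,"rz":0},{"fingers":4.5,"tx":0,"ty":0,"tz":0,"rx":0,"ry":0,"rz":0}]'
```

```text
clock: 10.6
position: [556.2, 37.9, 181.5]
tcp_rot: [-3.14, 0.0, -1.238]
contact_force: [-0.6, 0.8, -1.3]
finger_gap: 49.3
grip_force: 62.4
```

```bash
for i in 1 2 3; do python3 -m pendant '[{"fingers":4.5,"tx":0,"ty":0,"tz":0.1,"rx":0,"ry":0,"rz":0},{"fingers":4.5,"tx":0,"ty":0,"tz":0,"rx":0,"ry":0,"rz":0}]' | grep -E "pos|force"; done
```

```text
position: [556.2, 37.9, 181.1]
contact_force: [-3.2, 1.1, 5.3]
grip_force: 63.1
position: [556.2, 37.9, 181.0]
contact_force: [-6.9, 0.1, 11.4]
grip_force: 63.8
position: [556.3, 37.9, 181.0]
contact_force: [-9.9, 1.5, 15.8]
grip_force: 64.2
```

Contact at 181, so I'll release, rise and check.

```bash
python3 -m pendant '[{"fingers":6.2,"tx":0,"ty":0,"tz":-0.1,"rx":0,"ry":0,"rz":0},{"fingers":6.8,"tx":0,"ty":0,"tz":-0.1,"rx":0,"ry":0,"rz":0},{"fingers":6.8,"tx":0,"ty":0,"tz":0,"rx":0,"ry":0,"rz":0},{"fingers":6.8,"tx":0,"ty":0,"tz":-1,"rx":0,"ry":0,"rz":0},{"fingers":6.8,"tx":0,"ty":0,"tz":-3,"rx":0,"ry":0,"rz":0},{"fingers":6.8,"tx":0,"ty":0,"tz":-4,"rx":0,"ry":0,"rz":0},{"fingers":6.8,"tx":0,"ty":0,"tz":-4,"rx":0,"ry":0,"rz":0},{"fingers":6.8,"tx":0,"ty":0,"tz":0,"rx":0,"ry":0,"rz":0}]'
python3 go.py 545.2 376.4 290 -70.9;python3 go.py 545.2 376.4 290 -42; python3 go.py 545.2 376.4 290 -102
```

```text
clock: 12.0
position: [557.1, 37.7, 307.6]
tcp_rot: [-3.13, -0.002, -1.237]
contact_force: [0.2, 0.6, 0.4]
finger_gap: 67.8
grip_force: 0.0
shift cm [-32.4   -9.94   1.81] rot deg [-0.65 -0.11  0.01] in target axes [-32.4   -9.95   1.76]
shift cm [-32.4   -9.94   1.81] rot deg [ -0.6   -0.28 -28.89] in target axes [-23.55 -24.37   1.76]
shift cm [-32.4   -9.94   1.81] rot deg [-0.66  0.06 31.1 ] in target axes [-32.88   8.21   1.76]
```

```bash
python3 -m pendant '[{"fingers":6.4,"tx":-2,"ty":-0.6,"tz":0,"rx":0,"ry":0,"rz":0},{"fingers":6.4,"tx":-3.8,"ty":-1.17,"tz":0,"rx":0,"ry":0,"rz":0},{"fingers":6.4,"tx":-3.8,"ty":-1.17,"tz":0,"rx":0,"ry":0,"rz":0},{"fingers":6.4,"tx":-3.8,"ty":-1.17,"tz":0,"rx":0,"ry":0,"rz":0},{"fingers":6.4,"tx":-3.8,"ty":-1.17,"tz":0,"rx":0,"ry":0,"rz":0},{"fingers":6.4,"tx":-3.8,"ty":-1.17,"tz":0,"rx":0,"ry":0,"rz":0},{"fingers":6.4,"tx":-3.8,"ty":-1.17,"tz":0,"rx":0,"ry":0,"rz":0},{"fingers":6.4,"tx":-3.8,"ty":-1.17,"tz":0,"rx":0,"ry":0,"rz":0}]'
python3 -m pendant '[{"fingers":6.4,"tx":-3.8,"ty":-1.17,"tz":0,"rx":0,"ry":0,"rz":0},{"fingers":6.4,"tx":0,"ty":0,"tz":0,"rx":0,"ry":0,"rz":7.8},{"fingers":6.4,"tx":0,"ty":0,"tz":0,"rx":0,"ry":0,"rz":7.8},{"fingers":6.4,"tx":0,"ty":0,"tz":0,"rx":0,"ry":0,"rz":7.8},{"fingers":6.4,"tx":0,"ty":0,"tz":0,"rx":0,"ry":0,"rz":7.8},{"fingers":6.4,"tx":0,"ty":0,"tz":0,"rx":0,"ry":0,"rz":0},{"fingers":6.4,"tx":0,"ty":0,"tz":0,"rx":0,"ry":0,"rz":0}]'
python3 go.py 545.2 376.4 230 -102
python3 - <<'E'
from m import *
I={n:ctrl.capture(n) for n in CP}
SH["bearing"]=SH["bearing"]
uv=[proj(n,[557,34.5,12]) for n in("scene","top")]
print(uv);measure(dict(bearing=(uv[0].astype(int),uv[1].astype(int),15)),"pics/c.png")
for n,u in zip(("scene","top"),uv): print(n,fit(SH["bearing"],{n:seg(I[n],"bearing",u,15)},[557,34,0],4.)[0])
E
```

```text
clock: 12.8
position: [545.2, 338.4, 300.2]
tcp_rot: [-3.141, 0.0, -1.238]
contact_force: [-0.3, 0.6, 0.5]
finger_gap: 63.7
grip_force: 0.0
clock: 13.5
position: [544.1, 376.5, 299.8]
tcp_rot: [-3.142, 0.0, -1.779]
contact_force: [0.5, 0.1, -0.1]
finger_gap: 64.2
grip_force: 0.0
shift cm [-0.01 -0.11  6.98] rot deg [-0.    0.    0.09] in target axes [-0.01 -0.11  6.98]
[array([313.8, 278.6]), array([310. , 225.2])]
bearing free [558.   36.2   2.7] [ 0.6  0.1  0.6 -0.3] fixz [557.4  35.5   0. ] [0.5 0.6 0.9 0.1] area [1.11, 1.32] [array([556.5,  33.5]), array([557.7,  37.8])]
scene [559.5  35.9   4. ]
top [556.6  37.7   4. ]
```

View pics/c.png

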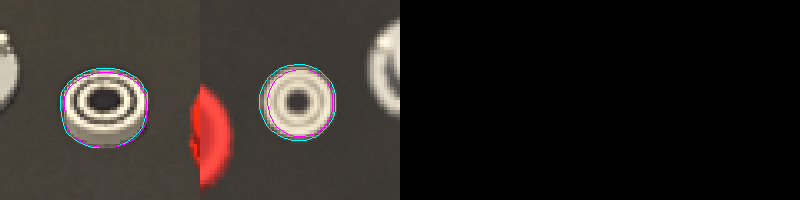

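The bearing lies flat at about (558,36), with rings visible at (103,103) and (297,102), so it is within 2 mm of the mat centre. Next is the nut.

```bash
python3 -m pendant '[{"fingers":6.4,"tx":0,"ty":-0.1,"tz":2,"rx":0,"ry":0,"rz":0},{"fingers":6.4,"tx":0,"ty":0,"tz":3,"rx":0,"ry":0,"rz":0},{"fingers":6.4,"tx":0,"ty":0,"tz":3,"rx":0,"ry":0,"rz":0},{"fingers":6.4,"tx":0,"ty":0,"tz":2,"rx":0,"ry":0,"rz":0},{"fingers":6.4,"tx":0,"ty":0,"tz":1.3,"rx":0,"ry":0,"rz":0},{"fingers":6.4,"tx":0,"ty":0,"tz":0.7,"rx":0,"ry":0,"rz":0},{"fingers":6.4,"tx":0,"ty":0,"tz":0,"rx":0,"ry":0,"rz":0},{"fingers":6.4,"tx":0,"ty":0,"tz":0,"rx":0,"ry":0,"rz":0}]'
python3 -m pendant '[{"fingers":3,"tx":0,"ty":0,"tz":0,"rx":0,"ry":0,"rz":0},{"fingers":3,"tx":0,"ty":0,"tz":0,"rx":0,"ry":0,"rz":0},{"fingers":3,"tx":0,"ty":0,"tz":0,"rx":0,"ry":0,"rz":0},{"fingers":3,"tx":0,"ty":0,"tz":0,"rx":0,"ry":0,"rz":0},{"fingers":3,"tx":0,"ty":0,"tz":0,"rx":0,"ry":0,"rz":0}]'
python3 -m pendant '[{"fingers":3,"tx":0,"ty":0,"tz":-1,"rx":0,"ry":0,"rz":0},{"fingers":3,"tx":0,"ty":0,"tz":-3,"rx":0,"ry":0,"rz":0},{"fingers":3,"tx":0,"ty":0,"tz":-3,"rx":0,"ry":0,"rz":0},{"fingers":3,"tx":0,"ty":0,"tz":-2,"rx":0,"ry":0,"rz":0},{"fingers":3,"tx":0,"ty":0,"tz":0,"rx":0,"ry":0,"rz":0},{"fingers":3,"tx":0,"ty":0,"tz":0,"rx":0,"ry":0,"rz":0}]'
python3 - <<'E'
from h import *
np.set_printoptions(precision=1,suppress=True)
I={n:ctrl.capture(n) for n in CP}
s=ctrl.state();p=s["position"];psi=s["tcp_rot"][2];ux=np.array([np.cos(psi),np.sin(psi)]);uy=np.array([np.sin(psi),-np.cos(psi)])
m={n:[d for d in ctrl.mark_of(n,"nut") if d["confidence"]>.3] for n in CP}
for a in m["scene"]:
    for b in m["top"]:
        X,e,f=tri(a["uv"],b["uv"])
        if X[2]>30 and e<4: print(a["uv"],b["uv"],X,e,f,"tool x,y off",(X-p)[:2]@ux,(X-p)[:2]@uy)
print([proj(n,p-[0,0,160]) for n in CP])
a,b=I["scene"][250:400,380:580],I["top"][130:280,100:300]
cv2.imwrite("pics/d.png",cv2.resize(cv2.hconcat([a,b])[:,:,::-1],(800,300),interpolation=0))
E
```

```text
clock: 14.5
position: [545.4, 376.6, 181.0]
tcp_rot: [-3.14, 0.001, -1.782]
contact_force: [0.5, -0.1, 0.1]
finger_gap: 64.1
grip_force: 0.0
clock: 15.0
position: [545.4, 376.7, 181.3]
tcp_rot: [-3.14, 0.002, -1.782]
contact_force: [0.0, -0.1, 5.5]
finger_gap: 34.2
grip_force: 60.5
clock: 15.6
position: [544.9, 376.2, 269.5]
tcp_rot: [3.141, 0.0, -1.782]
contact_force: [0.2, -0.1, -2.4]
finger_gap: 34.4
grip_force: 60.1
[471.0, 328.4] [173.4, 215.6] [547.6 376.1  84.4] 0.16711579511017738 0.18359577785389714 tool x,y off -0.686394545899006 -2.7827796176261317
[array([474.2, 318.8]), array([170.4, 214.1])]
```

View pics/d.png

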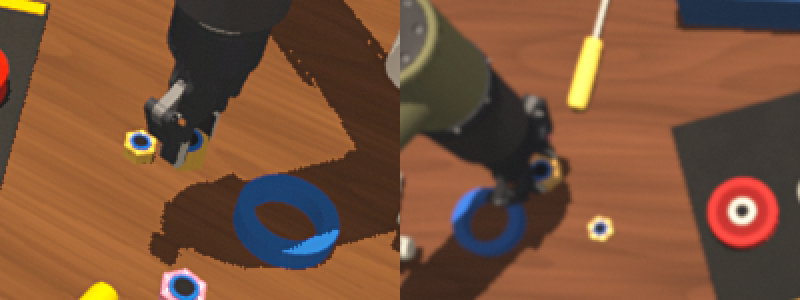

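```bash
python3 go.py 558 36 270 -102
```

```text
shift cm [32.98 -8.43 -0.14] rot deg [ 0.09 -0.13 -0.12] in target axes [32.99 -8.36 -0.2 ]
```

```bash
python3 -m pendant '[{"fingers":3,"tx":2,"ty":-0.51,"tz":0,"rx":0,"ry":0,"rz":0},{"fingers":3,"tx":3.5,"ty":-0.9,"tz":0,"rx":0,"ry":0,"rz":0},{"fingers":3,"tx":3.5,"ty":-0.9,"tz":0,"rx":0,"ry":0,"rz":0},{"fingers":3,"tx":3.5,"ty":-0.9,"tz":0,"rx":0,"ry":0,"rz":0},{"fingers":3,"tx":3.5,"ty":-0.9,"tz":0,"rx":0,"ry":0,"rz":0},{"fingers":3,"tx":3.5,"ty":-0.9,"tz":0,"rx":0,"ry":0,"rz":0},{"fingers":3,"tx":3.5,"ty":-0.9,"tz":0,"rx":0,"ry":0,"rz":0},{"fingers":3,"tx":3.5,"ty":-0.9,"tz":0,"rx":0,"ry":0,"rz":0}]'
python3 -m pendant '[{"fingers":3,"tx":3.5,"ty":-0.9,"tz":0,"rx":0,"ry":0,"rz":0},{"fingers":3,"tx":3,"ty":-0.72,"tz":0,"rx":0,"ry":0,"rz":0},{"fingers":3,"tx":0,"ty":0,"tz":0,"rx":0,"ry":0,"rz":0},{"fingers":3,"tx":0,"ty":0,"tz":0,"rx":0,"ry":0,"rz":0}]'
python3 go.py 558 36 203 -102
python3 - <<'E'
from h import *
np.set_printoptions(precision=1,suppress=True)
I={n:ctrl.capture(n) for n in CP}
s=ctrl.state();p=s["position"]
m={n:[d for d in ctrl.mark_of(n,"nut") if d["confidence"]>.3] for n in CP}
for a in m["scene"]:
    for b in m["top"]:
        X,e,f=tri(a["uv"],b["uv"])
        if X[2]>30 and e<4 and abs(X[1]-36)<50: print(X,e,f,X-p)
E
```

```text
clock: 16.6
position: [555.7, 101.4, 268.9]
tcp_rot: [3.141, -0.001, -1.782]
contact_force: [0.4, 0.4, -0.5]
finger_gap: 34.6
grip_force: 60.0
clock: 17.0
position: [558.1, 35.3, 269.0]
tcp_rot: [3.141, -0.0, -1.784]
contact_force: [0.4, 0.0, -1.3]
finger_gap: 34.9
grip_force: 60.0
shift cm [-0.07  0.02  6.6 ] rot deg [ 0.06 -0.02 -0.21] in target axes [-0.07  0.02  6.6 ]
[560.7  27.3  81.8] 0.15543490155177206 0.19774454755304 [   2.6   -9.1 -187.4]
```

```bash
python3 -m pendant '[{"fingers":3,"tx":0,"ty":0,"tz":2,"rx":0,"ry":0,"rz":0},{"fingers":3,"tx":0,"ty":0,"tz":2,"rx":0,"ry":0,"rz":0},{"fingers":3,"tx":0,"ty":0,"tz":1,"rx":0,"ry":0,"rz":0},{"fingers":3,"tx":0,"ty":0,"tz":1,"rx":0,"ry":0,"rz":0},{"fingers":3,"tx":0,"ty":0,"tz":0.5,"rx":0,"ry":0,"rz":0},{"fingers":3,"tx":0,"ty":0,"tz":0,"rx":0,"ry":0,"rz":0},{"fingers":3,"tx":0,"ty":0,"tz":0,"rx":0,"ry":0,"rz":0}]'
python3 - <<'E'
from h import *
np.set_printoptions(precision=1,suppress=True)
I={n:ctrl.capture(n) for n in CP}
s=ctrl.state();p=s["position"];psi=s["tcp_rot"][2];out=[]
for n in CP:
    c=proj(n,[558,36,20]).astype(int)-30
    im=cv2.resize(I[n][c[1]:c[1]+60,c[0]:c[0]+60],(400,400),interpolation=0)[:,:,::-1].copy();k=400/60
    for pts,col in((SH["bearing"]+[558,36,4],(255,0,255)),(nutpts(psi-np.pi/2)+[p[0],p[1],p[2]-181],(255,255,0))):
        cv2.polylines(im,[((hull(n,pts)-c+.5)*k).astype(np.int32)],True,col,1)
    out.append(im)
cv2.imwrite("pics/e.png",np.hstack(out))
E
```

```text
clock: 17.9
position: [558.5, 36.1, 205.4]
tcp_rot: [-3.141, 0.0, -1.782]
contact_force: [-0.3, 0.1, -0.3]
finger_gap: 34.5
grip_force: 60.1
```

View pics/e.png

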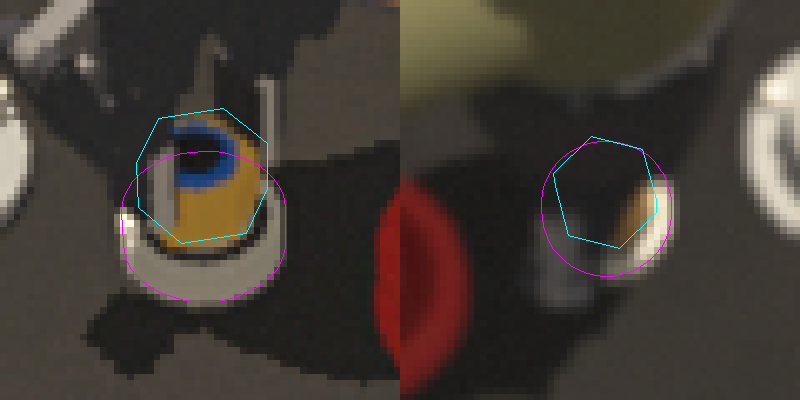

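The nut model outline fits the yellow body, with its right edge at 267 and bottom at 245, and it sits centred over the bearing. I'll lower until contact.

```bash
python3 -m pendant '[{"fingers":3,"tx":0,"ty":0,"tz":0.3,"rx":0,"ry":0,"rz":0},{"fingers":3,"tx":0,"ty":0,"tz":0,"rx":0,"ry":0,"rz":0}]' | grep -E "pos|force"; for i in 1 2 3; do python3 -m pendant '[{"fingers":3,"tx":0,"ty":0,"tz":0.1,"rx":0,"ry":0,"rz":0},{"fingers":3,"tx":0,"ty":0,"tz":0,"rx":0,"ry":0,"rz":0}]' | grep -E "pos|force"; done
```

```text
position: [558.1, 35.9, 201.5]
contact_force: [0.6, -0.4, -1.6]
grip_force: 60.1
position: [558.2, 36.0, 200.6]
contact_force: [-0.3, 0.3, -1.0]
grip_force: 60.1
position: [558.3, 35.9, 200.3]
contact_force: [-2.0, -1.3, 3.8]
grip_force: 60.4
position: [558.4, 36.0, 200.3]
contact_force: [-5.7, 0.7, 9.3]
grip_force: 61.1
```

```bash
python3 -m pendant '[{"fingers":4.2,"tx":0,"ty":0,"tz":-0.1,"rx":0,"ry":0,"rz":0},{"fingers":5.4,"tx":0,"ty":0,"tz":0,"rx":0,"ry":0,"rz":0},{"fingers":5.4,"tx":0,"ty":0,"tz":0,"rx":0,"ry":0,"rz":0},{"fingers":5.4,"tx":0,"ty":0,"tz":-1,"rx":0,"ry":0,"rz":0},{"fingers":5.4,"tx":0,"ty":0,"tz":-3,"rx":0,"ry":0,"rz":0},{"fingers":5.4,"tx":0,"ty":0,"tz":-4,"rx":0,"ry":0,"rz":0},{"fingers":5.4,"tx":0,"ty":0,"tz":-4,"rx":0,"ry":0,"rz":0},{"fingers":6,"tx":0,"ty":0,"tz":0,"rx":0,"ry":0,"rz":0}]'
python3 -m pendant '[{"fingers":6,"tx":0,"ty":0,"tz":0,"rx":0,"ry":0,"rz":7.4},{"fingers":6,"tx":0,"ty":0,"tz":0,"rx":0,"ry":0,"rz":7.4},{"fingers":6,"tx":0,"ty":0,"tz":0,"rx":0,"ry":0,"rz":7.4},{"fingers":6,"tx":0,"ty":0,"tz":0,"rx":0,"ry":0,"rz":7.4},{"fingers":6,"tx":0,"ty":0,"tz":0,"rx":0,"ry":0,"rz":7.4},{"fingers":6,"tx":0,"ty":0,"tz":0,"rx":0,"ry":0,"rz":7.4},{"fingers":6,"tx":0,"ty":0,"tz":0,"rx":0,"ry":0,"rz":7.4},{"fingers":6,"tx":0,"ty":0,"tz":0,"rx":0,"ry":0,"rz":7.1}]'
python3 go.py 545.5 -385 300 -160.9
```

```text
clock: 19.6
position: [559.3, 35.8, 327.8]
tcp_rot: [-3.131, 0.004, -1.782]
contact_force: [1.1, 0.1, 0.3]
finger_gap: 59.7
grip_force: 0.0
clock: 20.4
position: [558.2, 35.9, 320.2]
tcp_rot: [-3.142, 0.001, -2.816]
contact_force: [1.1, 0.1, -1.5]
finger_gap: 59.9
grip_force: 0.0
shift cm [ 14.69 -39.47   2.01] rot deg [-0.    0.03 -0.42] in target axes [ 14.98 -39.36   2.02]
```

```bash
python3 -m pendant '[{"fingers":6,"tx":1.3,"ty":-3.5,"tz":0,"rx":0,"ry":0,"rz":0},{"fingers":6,"tx":1.3,"ty":-3.5,"tz":0,"rx":0,"ry":0,"rz":0},{"fingers":6,"tx":1.3,"ty":-3.5,"tz":0,"rx":0,"ry":0,"rz":0},{"fingers":6,"tx":1.3,"ty":-3.5,"tz":0,"rx":0,"ry":0,"rz":0},{"fingers":6,"tx":1.3,"ty":-3.5,"tz":0,"rx":0,"ry":0,"rz":0},{"fingers":6,"tx":1.3,"ty":-3.5,"tz":0,"rx":0,"ry":0,"rz":0},{"fingers":6,"tx":1.3,"ty":-3.5,"tz":0,"rx":0,"ry":0,"rz":0},{"fingers":6,"tx":1.3,"ty":-3.5,"tz":0,"rx":0,"ry":0,"rz":0}]'
python3 -m pendant '[{"fingers":6,"tx":1.3,"ty":-3.5,"tz":0.5,"rx":0,"ry":0,"rz":0},{"fingers":6,"tx":1.3,"ty":-3.5,"tz":1,"rx":0,"ry":0,"rz":0},{"fingers":6,"tx":1.3,"ty":-3.5,"tz":0.5,"rx":0,"ry":0,"rz":0},{"fingers":6,"tx":0.4,"ty":-1,"tz":0,"rx":0,"ry":0,"rz":0},{"fingers":6,"tx":0,"ty":0,"tz":0,"rx":0,"ry":0,"rz":0},{"fingers":6,"tx":0,"ty":0,"tz":0,"rx":0,"ry":0,"rz":0}]'
python3 go.py 545.5 -385 186 -160.9
python3 - <<'E'
from m import *
R=measure(dict(nut=(proj("scene",[558,36,30]).astype(int),proj("top",[558,36,30]).astype(int),13)),"pics/f.png")
I={n:ctrl.capture(n) for n in CP}
hs={n:seg(I[n],"nut",proj(n,[558,36,30]),13) for n in CP};print(fit(nutpts(np.radians(-12)),hs,[558,36,0],19.),fit(nutpts(np.radians(-12)),hs,[558,36,0]))
E
```

```text
clock: 21.2
position: [550.7, -264.2, 320.3]
tcp_rot: [-3.141, 0.001, -2.81]
contact_force: [1.1, 0.7, -0.0]
finger_gap: 60.0
grip_force: 0.0
clock: 21.8
position: [547.8, -385.1, 300.0]
tcp_rot: [-3.141, 0.0, -2.81]
contact_force: [-1.0, 0.2, -0.3]
finger_gap: 60.0
grip_force: 0.0
shift cm [ 0.22  0.09 11.4 ] rot deg [-0.01  0.02 -0.12] in target axes [ 0.22  0.09 11.4 ]
nut yaw iou [ 0.  5. 10. 15. 20. 25. 30. 35. 40. 45. 50. 55.] [0.5 0.5 0.5 0.5 0.5 0.5 0.5 0.5 0.5 0.5 0.5 0.5]
nut free [558.6  36.8  23.7] [-0. -0. -0.  0.] fixz [553.   31.2   0. ] [-0.4  5.2  2.2  4.4] area [1.53, 1.42] [array([540. ,  22.5]), array([564.9,  37.5])]
(array([557.7,  35.8,  19. ]), array([-0. ,  0.9,  0.4,  0.7])) (array([558.6,  36.7,  22.8]), array([ 0.,  0.,  0., -0.]))
```

View pics/f.png

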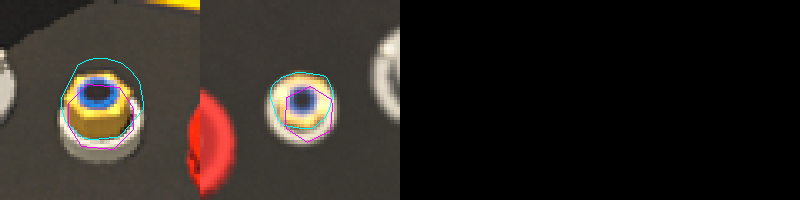

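The nut sits upright and centred on the bearing, at (98,105) and (302,103). Now the sleeve.

```bash
python3 -m pendant '[{"fingers":6,"tx":0.2,"ty":0.1,"tz":2,"rx":0,"ry":0,"rz":0},{"fingers":6,"tx":0,"ty":0,"tz":3,"rx":0,"ry":0,"rz":0},{"fingers":6,"tx":0,"ty":0,"tz":3,"rx":0,"ry":0,"rz":0},{"fingers":6,"tx":0,"ty":0,"tz":2,"rx":0,"ry":0,"rz":0},{"fingers":6,"tx":0,"ty":0,"tz":1,"rx":0,"ry":0,"rz":0},{"fingers":6,"tx":0,"ty":0,"tz":0.4,"rx":0,"ry":0,"rz":0},{"fingers":6,"tx":0,"ty":0,"tz":0,"rx":0,"ry":0,"rz":0},{"fingers":6,"tx":0,"ty":0,"tz":0,"rx":0,"ry":0,"rz":0}]'
python3 -m pendant '[{"fingers":2.8,"tx":0,"ty":0,"tz":0,"rx":0,"ry":0,"rz":0},{"fingers":2.8,"tx":0,"ty":0,"tz":0,"rx":0,"ry":0,"rz":0},{"fingers":2.8,"tx":0,"ty":0,"tz":0,"rx":0,"ry":0,"rz":0},{"fingers":2.8,"tx":0,"ty":0,"tz":0,"rx":0,"ry":0,"rz":0},{"fingers":2.8,"tx":0,"ty":0,"tz":0,"rx":0,"ry":0,"rz":0}]'
python3 -m pendant '[{"fingers":2.8,"tx":0,"ty":0,"tz":-1,"rx":0,"ry":0,"rz":0},{"fingers":2.8,"tx":0,"ty":0,"tz":-3,"rx":0,"ry":0,"rz":0},{"fingers":2.8,"tx":0,"ty":0,"tz":-3,"rx":0,"ry":0,"rz":0},{"fingers":2.8,"tx":0,"ty":0,"tz":-2.5,"rx":0,"ry":0,"rz":0},{"fingers":2.8,"tx":0,"ty":0,"tz":0,"rx":0,"ry":0,"rz":0},{"fingers":2.8,"tx":0,"ty":0,"tz":0,"rx":0,"ry":0,"rz":0}]'
python3 - <<'E'
from h import *
np.set_printoptions(precision=1,suppress=True)
I={n:ctrl.capture(n) for n in CP}
s=ctrl.state();p=s["position"];out=[]
for n in CP:
    c=proj(n,p-[0,0,165]).astype(int)-30
    im=cv2.resize(I[n][c[1]:c[1]+60,c[0]:c[0]+60],(400,400),interpolation=0)[:,:,::-1].copy();k=400/60
    cv2.polylines(im,[((hull(n,SH["sleeve"]+[p[0],p[1],p[2]-187])-c+.5)*k).astype(np.int32)],True,(255,0,255),1)
    out.append(im)
cv2.imwrite("pics/g.png",np.hstack(out))
E
python3 go.py 669.8 -37.9 277 -160.9
```

```text
clock: 22.8
position: [546.0, -385.1, 187.3]
tcp_rot: [-3.14, 0.002, -2.81]
contact_force: [0.2, 0.5, 0.1]
finger_gap: 59.9
grip_force: 0.0
clock: 23.3
position: [545.8, -385.2, 187.0]
tcp_rot: [-3.14, 0.001, -2.81]
contact_force: [-0.1, 0.6, 4.9]
finger_gap: 32.4
grip_force: 59.8
clock: 23.9
position: [545.4, -385.0, 281.0]
tcp_rot: [3.141, 0.001, -2.81]
contact_force: [-0.0, -0.0, -0.4]
finger_gap: 32.5
grip_force: 59.5
shift cm [-23.07  28.76   0.24] rot deg [ 0.12 -0.08 -0.13] in target axes [-23.13  28.71   0.21]
```

View pics/g.png

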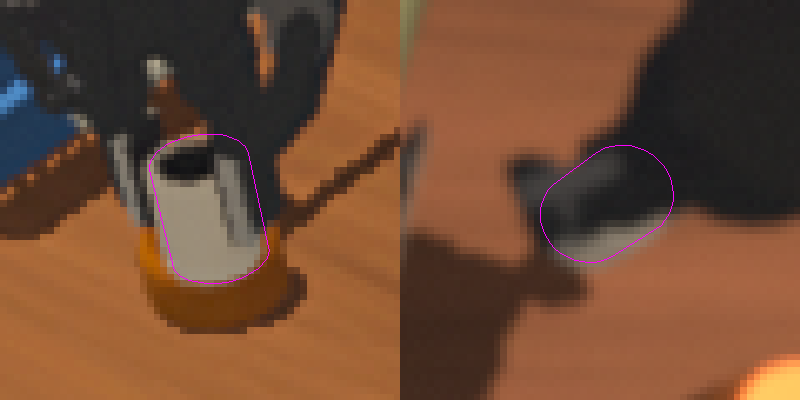

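```bash
python3 -m pendant '[{"fingers":2.8,"tx":-1.2,"ty":1.44,"tz":0,"rx":0,"ry":0,"rz":0},{"fingers":2.8,"tx":-2.3,"ty":2.88,"tz":0,"rx":0,"ry":0,"rz":0},{"fingers":2.8,"tx":-2.3,"ty":2.88,"tz":0,"rx":0,"ry":0,"rz":0},{"fingers":2.8,"tx":-2.3,"ty":2.88,"tz":0,"rx":0,"ry":0,"rz":0},{"fingers":2.8,"tx":-2.3,"ty":2.88,"tz":0,"rx":0,"ry":0,"rz":0},{"fingers":2.8,"tx":-2.3,"ty":2.88,"tz":0,"rx":0,"ry":0,"rz":0},{"fingers":2.8,"tx":-2.3,"ty":2.88,"tz":0,"rx":0,"ry":0,"rz":0},{"fingers":2.8,"tx":-2.3,"ty":2.88,"tz":0,"rx":0,"ry":0,"rz":0}]'
python3 -m pendant '[{"fingers":2.8,"tx":-2.3,"ty":2.88,"tz":0,"rx":0,"ry":0,"rz":0},{"fingers":2.8,"tx":-2.3,"ty":2.88,"tz":0,"rx":0,"ry":0,"rz":0},{"fingers":2.8,"tx":-1.2,"ty":1.4,"tz":0,"rx":0,"ry":0,"rz":0},{"fingers":2.8,"tx":0,"ty":0,"tz":0,"rx":0,"ry":0,"rz":0},{"fingers":2.8,"tx":0,"ty":0,"tz":0,"rx":0,"ry":0,"rz":0}]'
python3 go.py 669.8 -37.9 193 -160.9
```

```text
clock: 24.8
position: [638.9, -122.2, 279.5]
tcp_rot: [3.141, -0.002, -2.81]
contact_force: [1.0, -0.4, 0.9]
finger_gap: 32.2
grip_force: 59.6
clock: 25.3
position: [670.2, -37.7, 279.8]
tcp_rot: [3.141, -0.002, -2.81]
contact_force: [0.5, -0.0, -0.3]
finger_gap: 32.0
grip_force: 59.6
shift cm [ 0.03 -0.01  8.68] rot deg [ 0.01 -0.09 -0.07] in target axes [ 0.05 -0.01  8.68]
```

Contact is expected near TCP z = 191.

```bash
python3 -m pendant '[{"fingers":2.8,"tx":0,"ty":0,"tz":2,"rx":0,"ry":0,"rz":0},{"fingers":2.8,"tx":0,"ty":0,"tz":3,"rx":0,"ry":0,"rz":0},{"fingers":2.8,"tx":0,"ty":0,"tz":2,"rx":0,"ry":0,"rz":0},{"fingers":2.8,"tx":0,"ty":0,"tz":1,"rx":0,"ry":0,"rz":0},{"fingers":2.8,"tx":0,"ty":0,"tz":0.5,"rx":0,"ry":0,"rz":0},{"fingers":2.8,"tx":0,"ty":0,"tz":0,"rx":0,"ry":0,"rz":0},{"fingers":2.8,"tx":0,"ty":0,"tz":0,"rx":0,"ry":0,"rz":0}]'; for i in 1 2 3 4; do python3 -m pendant '[{"fingers":2.8,"tx":0,"ty":0,"tz":0.1,"rx":0,"ry":0,"rz":0},{"fingers":2.8,"tx":0,"ty":0,"tz":0,"rx":0,"ry":0,"rz":0}]' | grep -E "pos|force"; done
```

```text
clock: 26.0
position: [670.7, -38.2, 197.2]
tcp_rot: [-3.141, 0.002, -2.81]
contact_force: [-0.1, 0.1, 0.7]
finger_gap: 32.4
grip_force: 59.6
position: [670.6, -37.9, 195.5]
contact_force: [0.1, -0.4, -0.6]
grip_force: 59.6
position: [670.3, -37.9, 193.7]
contact_force: [-0.5, 0.8, -0.4]
grip_force: 59.6
position: [670.3, -37.9, 192.5]
contact_force: [-0.8, 0.8, 0.5]
grip_force: 59.6
position: [670.3, -38.0, 191.4]
contact_force: [-0.5, 0.6, -1.3]
grip_force: 59.6
```

```bash
for i in 1 2; do python3 -m pendant '[{"fingers":2.8,"tx":0,"ty":0,"tz":0.1,"rx":0,"ry":0,"rz":0},{"fingers":2.8,"tx":0,"ty":0,"tz":0,"rx":0,"ry":0,"rz":0}]' | grep -E "pos|force"; done
```

```text
position: [670.4, -38.0, 191.1]
contact_force: [0.3, -0.3, 2.4]
grip_force: 59.8
position: [670.4, -37.9, 191.0]
contact_force: [-3.2, 0.9, 5.8]
grip_force: 59.9
```

```bash
python3 -m pendant '[{"fingers":4,"tx":0,"ty":0,"tz":-0.1,"rx":0,"ry":0,"rz":0},{"fingers":5.2,"tx":0,"ty":0,"tz":0,"rx":0,"ry":0,"rz":0},{"fingers":5.2,"tx":0,"ty":0,"tz":0,"rx":0,"ry":0,"rz":0},{"fingers":5.2,"tx":0,"ty":0,"tz":-1,"rx":0,"ry":0,"rz":0},{"fingers":5.2,"tx":0,"ty":0,"tz":-3,"rx":0,"ry":0,"rz":0},{"fingers":5.2,"tx":0,"ty":0,"tz":-4,"rx":0,"ry":0,"rz":0},{"fingers":5.2,"tx":0,"ty":0,"tz":-3,"rx":0,"ry":0,"rz":0},{"fingers":7,"tx":0,"ty":0,"tz":0,"rx":0,"ry":0,"rz":0}]'
python3 go.py 427.3 -344.5 300 -160.9
```

```text
clock: 28.0
position: [671.2, -38.3, 308.2]
tcp_rot: [-3.138, 0.01, -2.81]
contact_force: [-0.4, 0.2, 0.1]
finger_gap: 64.8
grip_force: 0.0
shift cm [ 33.04 -21.01   0.57] rot deg [-0.19  0.56 -0.1 ] in target axes [ 33.07 -20.96   0.82]
```

```bash
python3 -m pendant '[{"fingers":7,"tx":3.3,"ty":-2.1,"tz":0,"rx":0,"ry":0,"rz":0},{"fingers":7,"tx":3.3,"ty":-2.1,"tz":0,"rx":0,"ry":0,"rz":0},{"fingers":7,"tx":3.3,"ty":-2.1,"tz":0,"rx":0,"ry":0,"rz":0},{"fingers":7,"tx":3.3,"ty":-2.1,"tz":0,"rx":0,"ry":0,"rz":0},{"fingers":7,"tx":3.3,"ty":-2.1,"tz":0,"rx":0,"ry":0,"rz":0},{"fingers":7,"tx":3.3,"ty":-2.1,"tz":0,"rx":0,"ry":0,"rz":0},{"fingers":7,"tx":3.3,"ty":-2.1,"tz":0,"rx":0,"ry":0,"rz":0},{"fingers":7,"tx":3.3,"ty":-2.1,"tz":0,"rx":0,"ry":0,"rz":0}]'
python3 -m pendant '[{"fingers":7,"tx":3.3,"ty":-2.1,"tz":0,"rx":0,"ry":0,"rz":0},{"fingers":7,"tx":3.3,"ty":-2.1,"tz":0,"rx":0,"ry":0,"rz":0},{"fingers":7,"tx":0,"ty":0,"tz":0,"rx":0,"ry":0,"rz":0},{"fingers":7,"tx":0,"ty":0,"tz":0,"rx":0,"ry":0,"rz":0}]'
python3 go.py 427.3 -344.5 176 -160.9
python3 - <<'E'
from m import *
I={n:ctrl.capture(n) for n in CP};X=[670,-38,4]
hs={n:seg(I[n],"sleeve",proj(n,np.add(X,[0,0,20])),14) for n in CP};print(fit(SH["sleeve"],hs,X,4.),fit(SH["sleeve"],hs,X))
out=[]
for n in CP:
    c=proj(n,np.add(X,[0,0,20])).astype(int)-30
    im=cv2.resize(I[n][c[1]:c[1]+60,c[0]:c[0]+60],(400,400),interpolation=0)[:,:,::-1].copy();k=400/60
    cv2.polylines(im,[((hull(n,SH["sleeve"]+X)-c+.5)*k).astype(np.int32)],True,(255,0,255),1)
    out.append(im)
cv2.imwrite("pics/i.png",np.hstack(out))
E
```

```text
clock: 28.8
position: [474.1, -283.7, 301.2]
tcp_rot: [-3.141, 0.001, -2.81]
contact_force: [0.3, 0.4, -0.0]
finger_gap: 70.0
grip_force: 0.0
clock: 29.2
position: [426.1, -344.5, 301.0]
tcp_rot: [-3.141, 0.0, -2.812]
contact_force: [-0.2, 0.1, -0.1]
finger_gap: 69.9
grip_force: 0.0
shift cm [-0.11 -0.04 12.5 ] rot deg [-0.01  0.02 -0.23] in target axes [-0.12 -0.04 12.5 ]
(array([669.8, -38.1,   4. ]), array([-0.2,  0.4,  0. ,  0.5])) (array([670.1, -37.5,   5.9]), array([-0.1, -0. , -0.2,  0.1]))
```

View pics/i.png

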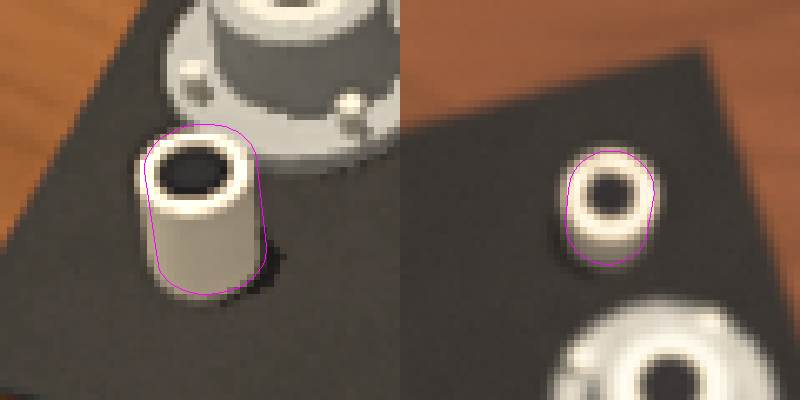

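The sleeve stands upright at (670,-38) with the right gap to the flange. Now the cap.

```bash
python3 -m pendant '[{"fingers":7,"tx":-0.1,"ty":0,"tz":2,"rx":0,"ry":0,"rz":0},{"fingers":7,"tx":0,"ty":0,"tz":3,"rx":0,"ry":0,"rz":0},{"fingers":7,"tx":0,"ty":0,"tz":3,"rx":0,"ry":0,"rz":0},{"fingers":7,"tx":0,"ty":0,"tz":2.5,"rx":0,"ry":0,"rz":0},{"fingers":7,"tx":0,"ty":0,"tz":1.3,"rx":0,"ry":0,"rz":0},{"fingers":7,"tx":0,"ty":0,"tz":0.6,"rx":0,"ry":0,"rz":0},{"fingers":7,"tx":0,"ty":0,"tz":0,"rx":0,"ry":0,"rz":0},{"fingers":7,"tx":0,"ty":0,"tz":0,"rx":0,"ry":0,"rz":0}]'
python3 -m pendant '[{"fingers":4.2,"tx":0,"ty":0,"tz":0,"rx":0,"ry":0,"rz":0},{"fingers":4.2,"tx":0,"ty":0,"tz":0,"rx":0,"ry":0,"rz":0},{"fingers":4.2,"tx":0,"ty":0,"tz":0,"rx":0,"ry":0,"rz":0},{"fingers":4.2,"tx":0,"ty":0,"tz":0,"rx":0,"ry":0,"rz":0},{"fingers":4.2,"tx":0,"ty":0,"tz":0,"rx":0,"ry":0,"rz":0}]'
python3 -m pendant '[{"fingers":4.2,"tx":0,"ty":0,"tz":-1,"rx":0,"ry":0,"rz":0},{"fingers":4.2,"tx":0,"ty":0,"tz":-3,"rx":0,"ry":0,"rz":0},{"fingers":4.2,"tx":0,"ty":0,"tz":-3,"rx":0,"ry":0,"rz":0},{"fingers":4.2,"tx":0,"ty":0,"tz":-2.5,"rx":0,"ry":0,"rz":0},{"fingers":4.2,"tx":0,"ty":0,"tz":0,"rx":0,"ry":0,"rz":0},{"fingers":4.2,"tx":0,"ty":0,"tz":0,"rx":0,"ry":0,"rz":0}]'
python3 - <<'E'
from h import *
I={n:ctrl.capture(n) for n in CP}
s=ctrl.state();p=s["position"];out=[]
for n in CP:
    c=proj(n,p-[0,0,165]).astype(int)-30
    im=cv2.resize(I[n][c[1]:c[1]+60,c[0]:c[0]+60],(400,400),interpolation=0)[:,:,::-1].copy();k=400/60
    cv2.polylines(im,[((hull(n,SH["cap"]+[p[0],p[1],p[2]-176])-c+.5)*k).astype(np.int32)],True,(255,0,255),1)
    out.append(im)
cv2.imwrite("pics/j.png",np.hstack(out))
E
python3 go.py 437.5 104.6 280 -160.9
```

```text
clock: 30.1
position: [428.2, -343.7, 178.1]
tcp_rot: [-3.14, 0.001, -2.81]
contact_force: [0.7, -0.8, 0.3]
finger_gap: 70.1
grip_force: 0.0
clock: 30.6
position: [428.1, -343.9, 178.3]
tcp_rot: [-3.14, 0.002, -2.81]
contact_force: [-0.2, 1.0, 7.2]
finger_gap: 45.5
grip_force: 61.8
clock: 31.2
position: [427.5, -343.5, 272.2]
tcp_rot: [-3.141, 0.001, -2.81]
contact_force: [-0.3, -0.2, -0.7]
finger_gap: 45.7
grip_force: 61.5
shift cm [-15.53  42.03  -0.89] rot deg [ 0.1  -0.06 -0.13] in target axes [-15.63  42.    -0.94]
```

View pics/j.png

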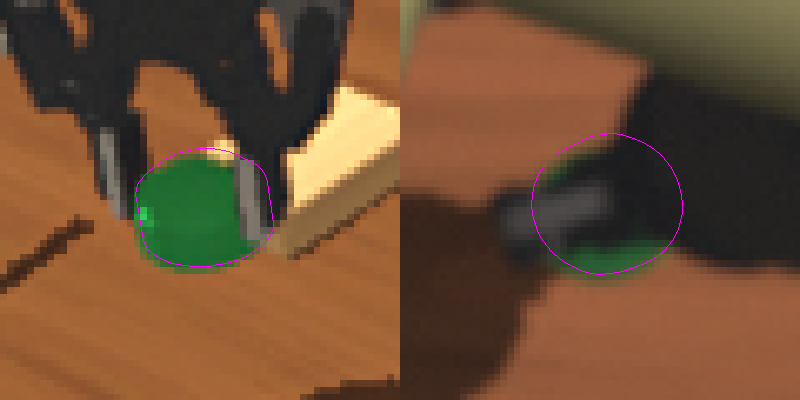

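```bash
python3 -m pendant '[{"fingers":4.2,"tx":-1.11,"ty":3,"tz":-0.2,"rx":0,"ry":0,"rz":0},{"fingers":4.2,"tx":-1.11,"ty":3,"tz":-0.2,"rx":0,"ry":0,"rz":0},{"fingers":4.2,"tx":-1.11,"ty":3,"tz":0,"rx":0,"ry":0,"rz":0},{"fingers":4.2,"tx":-1.11,"ty":3,"tz":0,"rx":0,"ry":0,"rz":0},{"fingers":4.2,"tx":-1.11,"ty":3,"tz":0,"rx":0,"ry":0,"rz":0},{"fingers":4.2,"tx":-1.11,"ty":3,"tz":0,"rx":0,"ry":0,"rz":0},{"fingers":4.2,"tx":-1.11,"ty":3,"tz":0,"rx":0,"ry":0,"rz":0},{"fingers":4.2,"tx":-1.11,"ty":3,"tz":0,"rx":0,"ry":0,"rz":0}]'
python3 -m pendant '[{"fingers":4.2,"tx":-1.11,"ty":3,"tz":0,"rx":0,"ry":0,"rz":0},{"fingers":4.2,"tx":-1.11,"ty":3,"tz":0,"rx":0,"ry":0,"rz":0},{"fingers":4.2,"tx":-1.11,"ty":3,"tz":0,"rx":0,"ry":0,"rz":0},{"fingers":4.2,"tx":-1.11,"ty":3,"tz":0,"rx":0,"ry":0,"rz":0},{"fingers":4.2,"tx":-1.11,"ty":3,"tz":0,"rx":0,"ry":0,"rz":0},{"fingers":4.2,"tx":-1.11,"ty":3,"tz":0,"rx":0,"ry":0,"rz":0},{"fingers":4.2,"tx":0,"ty":0,"tz":0,"rx":0,"ry":0,"rz":0},{"fingers":4.2,"tx":0,"ty":0,"tz":0,"rx":0,"ry":0,"rz":0}]'
python3 go.py 437.5 104.6 185 -160.9
```

```text
clock: 32.1
position: [433.0, -86.5, 274.6]
tcp_rot: [3.141, -0.002, -2.81]
contact_force: [-0.0, -0.3, -0.5]
finger_gap: 45.1
grip_force: 61.5
clock: 32.9
position: [437.6, 104.5, 274.6]
tcp_rot: [-3.141, -0.002, -2.809]
contact_force: [-0.7, -1.1, 0.2]
finger_gap: 45.5
grip_force: 61.5
shift cm [-0.01  0.02  8.96] rot deg [-0.03 -0.13 -0.03] in target axes [0.01 0.01 8.96]
```

```bash
python3 -m pendant '[{"fingers":4.2,"tx":0,"ty":0,"tz":2,"rx":0,"ry":0,"rz":0},{"fingers":4.2,"tx":0,"ty":0,"tz":3,"rx":0,"ry":0,"rz":0},{"fingers":4.2,"tx":0,"ty":0,"tz":2.5,"rx":0,"ry":0,"rz":0},{"fingers":4.2,"tx":0,"ty":0,"tz":1,"rx":0,"ry":0,"rz":0},{"fingers":4.2,"tx":0,"ty":0,"tz":0.5,"rx":0,"ry":0,"rz":0},{"fingers":4.2,"tx":0,"ty":0,"tz":0,"rx":0,"ry":0,"rz":0},{"fingers":4.2,"tx":0,"ty":0,"tz":0,"rx":0,"ry":0,"rz":0}]'; for i in 1 2 3; do python3 -m pendant '[{"fingers":4.2,"tx":0,"ty":0,"tz":0.1,"rx":0,"ry":0,"rz":0},{"fingers":4.2,"tx":0,"ty":0,"tz":0,"rx":0,"ry":0,"rz":0}]' | grep -E "pos|force"; done
```

```text
clock: 33.6
position: [438.3, 104.2, 187.0]
tcp_rot: [3.141, 0.002, -2.81]
contact_force: [-0.2, 0.1, 0.1]
finger_gap: 45.6
grip_force: 61.5
position: [438.1, 104.3, 185.4]
contact_force: [-0.3, -0.4, -1.6]
grip_force: 61.5
position: [437.9, 104.2, 183.7]
contact_force: [-0.9, -0.5, -0.4]
grip_force: 61.5
position: [437.8, 104.1, 182.5]
contact_force: [-0.1, 0.4, -0.3]
grip_force: 61.5
```

```bash
for i in 1 2; do python3 -m pendant '[{"fingers":4.2,"tx":0,"ty":0,"tz":0.1,"rx":0,"ry":0,"rz":0},{"fingers":4.2,"tx":0,"ty":0,"tz":0,"rx":0,"ry":0,"rz":0}]' | grep -E "pos|force"; done
```

```text
position: [438.0, 104.2, 182.3]
contact_force: [-2.0, -0.2, 3.8]
grip_force: 61.9
position: [438.1, 104.2, 182.3]
contact_force: [-5.6, -0.3, 11.0]
grip_force: 62.6
```

```bash
python3 -m pendant '[{"fingers":5.4,"tx":0,"ty":0,"tz":-0.1,"rx":0,"ry":0,"rz":0},{"fingers":6.4,"tx":0,"ty":0,"tz":0,"rx":0,"ry":0,"rz":0},{"fingers":6.4,"tx":0,"ty":0,"tz":0,"rx":0,"ry":0,"rz":0},{"fingers":6.4,"tx":0,"ty":0,"tz":-1,"rx":0,"ry":0,"rz":0},{"fingers":6.4,"tx":0,"ty":0,"tz":-3,"rx":0,"ry":0,"rz":0},{"fingers":6.4,"tx":0,"ty":0,"tz":-4,"rx":0,"ry":0,"rz":0},{"fingers":6.4,"tx":0,"ty":0,"tz":-4,"rx":0,"ry":0,"rz":0},{"fingers":6.4,"tx":0,"ty":0,"tz":0,"rx":0,"ry":0,"rz":0}]'
python3 -m pendant '[{"fingers":6.4,"tx":1.1,"ty":-3,"tz":0,"rx":0,"ry":0,"rz":0},{"fingers":6.4,"tx":1.1,"ty":-3,"tz":0,"rx":0,"ry":0,"rz":0},{"fingers":6.4,"tx":1.1,"ty":-3,"tz":0,"rx":0,"ry":0,"rz":0},{"fingers":6.4,"tx":1.1,"ty":-3,"tz":0,"rx":0,"ry":0,"rz":0},{"fingers":6.4,"tx":1.1,"ty":-3,"tz":0,"rx":0,"ry":0,"rz":0},{"fingers":6.4,"tx":1.1,"ty":-3,"tz":0,"rx":0,"ry":0,"rz":0},{"fingers":6.4,"tx":1.1,"ty":-3,"tz":0,"rx":0,"ry":0,"rz":0},{"fingers":6.4,"tx":1.1,"ty":-3,"tz":0,"rx":0,"ry":0,"rz":0}]'
python3 -m pendant '[{"fingers":6.4,"tx":0,"ty":0,"tz":0,"rx":0,"ry":0,"rz":0},{"fingers":6.4,"tx":0,"ty":0,"tz":0,"rx":0,"ry":0,"rz":0}]'
python3 - <<'E'
from m import *
I={n:ctrl.capture(n) for n in CP}
for q,X in(("cap",[438,104,4]),("sleeve",[670,-38,4]),("nut",[558,36,19])):
    p=nutpts(np.radians(-12)) if q=="nut" else SH[q]
    hs={n:seg(I[n],q,proj(n,np.add(X,[0,0,10])),16) for n in CP};print(q,fit(p,hs,X,float(X[2])),fit(p,hs,X)[0])
cv2.imwrite("pics/k.png",cv2.resize(cv2.hconcat([I["scene"][170:370,150:450],I["top"][140:340,200:500]])[:,:,::-1],(800,267)))
E
```

```text
clock: 35.4
position: [439.0, 104.3, 308.9]
tcp_rot: [3.141, 0.011, -2.81]
contact_force: [-0.4, 0.7, -0.1]
finger_gap: 64.2
grip_force: 0.0
clock: 36.2
position: [432.5, -152.8, 302.3]
tcp_rot: [-3.141, 0.001, -2.81]
contact_force: [0.7, 0.8, -0.4]
finger_gap: 63.9
grip_force: 0.0
clock: 36.4
position: [432.6, -152.0, 301.8]
tcp_rot: [3.141, -0.0, -2.812]
contact_force: [-0.3, 0.2, -0.9]
finger_gap: 63.7
grip_force: 0.0Traceback (most recent call last):
  File "<stdin>", line 5, in <module>
  File "h.py", line 31, in seg
    return (cv2.convexHull(cv2.findNonZero(m))[:,0]-1.5)/S
            ~~~~~~~~~~~~~~^^^^^^^^^^^^^^^^^^^^
cv2.error: OpenCV(4.12.0) /io/opencv/modules/imgproc/src/convhull.cpp:143: error: (-215:Assertion failed) total >= 0 && (depth == CV_32F || depth == CV_32S) in function 'convexHull'
```

The arm probably hides the cap in one view, so I'll save the picture and fit in each view separately.

```bash
python3 -m pendant '[{"fingers":6.4,"tx":1.1,"ty":-3,"tz":0,"rx":0,"ry":0,"rz":0},{"fingers":6.4,"tx":1.1,"ty":-3,"tz":0,"rx":0,"ry":0,"rz":0},{"fingers":6.4,"tx":1.1,"ty":-3,"tz":0,"rx":0,"ry":0,"rz":0},{"fingers":6.4,"tx":1.1,"ty":-3,"tz":0,"rx":0,"ry":0,"rz":0},{"fingers":6.4,"tx":1.1,"ty":-3,"tz":0,"rx":0,"ry":0,"rz":0},{"fingers":6.4,"tx":0,"ty":0,"tz":0,"rx":0,"ry":0,"rz":0}]' | grep pos
python3 - <<'E'
from m import *
I={n:ctrl.capture(n) for n in CP}
cv2.imwrite("pics/k.png",cv2.resize(cv2.hconcat([I["scene"][170:370,150:450],I["top"][140:340,200:500]])[:,:,::-1],(800,267)))
for q,X in(("cap",[438,104,4]),("sleeve",[670,-38,4]),("nut",[558,36,19])):
    p=nutpts(np.radians(-12)) if q=="nut" else SH[q]
    for n in CP:
        try: print(q,n,fit(p,{n:seg(I[n],q,proj(n,np.add(X,[0,0,10])),16)},X,float(X[2]))[0])
        except Exception: print(q,n,"hidden")
E
```

```text
position: [429.7, -312.7, 301.3]
cap scene [439.1 103.1   4. ]
cap top [436.3 105.1   4. ]
sleeve scene [669.8 -37.3   4. ]
sleeve top [660.2 -41.    4. ]
nut scene [554.1  33.2  19. ]
nut top [559.6  36.8  19. ]
```

View pics/k.png

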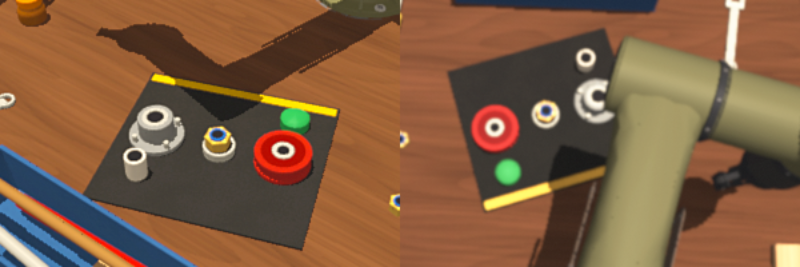

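All four parts stand in place: cap (295,120), nut on bearing (218,145), sleeve (136,163), with the jar untouched and the gripper clear. I'll hand in.

```bash
python3 -c "from workcell import ctrl; print(ctrl.hand_in())"
```

```text
the job is handed in; nothing more can be done
None
```

I laid out all four parts in order and handed the job in at about 37 s on the robot clock; in the last camera check every part was upright and within tolerance, and I never moved the gripper near the jar. The hand-in call returned no verdict.

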